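# Set the overhang gauge and hold a hash board out over the stand's edge

### The job

The underside of the hash board's outer end (the one away from its connectors) is to be probed. Pick up the red gauge tag, hook it over the steel rail well clear of the yellow band, slide it along the rail until it is centred on the band, and let it go. Then take the orange grip and slide the board flat along the stand, without lifting it, until that outer end is level with the middle of the yellow band and the board is square to the stand's edge; more than half of it then hangs out, so finish while still gripping it, keeping it level so that it cannot tip, and leave the other things alone.

Things in the scene. Friction and masses are not known exactly. Their poses are not given: they have to be found in the camera images.
- stand: fixed grey-topped riser with a steel rail beside it. Origin: on the desk (z = 0) under the middle of the outer edge over which the board is to hang; its y axis points outward over that edge, z up. The flat top is 60 mm above the origin, 150 mm wide in x, from y = -250 mm to y = 0; the board slides along +y
- rail_mid (a point): middle of the stand's rail, on its axis: a round steel bar 10 mm thick along the stand's y, at x = 150, y = 105, z = 110 mm in the stand's frame, reaching 135 mm either way to a post with a 16 mm ball head; nothing stands above it. Axes as the stand's
- band: painted yellow band on the rail, 50 mm long (the mark). Origin: on the rail's axis in the middle of the band; y along the rail (outward as the stand's y), z up. It lies 170 to 190 mm out from the stand's edge
- board: green hash board with heat sinks, a rigid box 164 mm wide (x), 276 mm long (y, -136 to +140 mm), 40 mm high, about 0.5 kg, loose on the stand, its white connectors at the inboard (-y) end. Origin: centre of the underside, within 10 mm of the centre of mass; z up. With more than about 150 mm overhanging it tips off unless held
- board_end (a point): middle of the lower edge of the board's outward (+y) end, away from the connectors, 140 mm from the board's origin; this end is to be level with the band's middle, as measured along the rail
- board_grip (a point): point 64 mm above the board's underside in the upright orange grip fixed on its top near the inboard (connector) end, 110 mm from the board's origin toward -y. The fin is 12 mm thick along the board's y, 40 mm wide along x, and reaches from z = 44.5 to z = 83 mm in the board's frame; axes as the board's
- tag: loose red saddle-shaped gauge tag, 70 g, standing on two legs on the desk (there 6 mm below z = 0). Origin: between the feet; z up. 30 mm long in y (along the rail when hung), 32 mm wide in x, 99 mm high. The slot between the 5 mm legs is 22 mm wide in x, open below and at both y ends; its V-shaped roof, 50 mm above the feet, centres itself on the rail. Either way round is right
- tag_seat (a point): point of the tag 43 mm above its feet, where the rail's axis lies when the tag hangs on the rail. Axes as the tag's
- tag_grip (a point): middle of the black grip fin on top of the tag, 84 mm above its feet; the fin is 10 mm thick in the tag's y, 30 mm wide in x, from z = 58 mm to z = 99 mm. Axes as the tag's
- multimeter: loose teal and grey multimeter, 150x74x44 mm; a bystander, origin at the middle of its underside
- paste_tin: loose foil-wrapped tin with red lid, 57x57x68 mm; a bystander, origin at the middle of its underside
- solder_spool: loose grey solder reel standing on its flange, 60x60x34 mm; a bystander, origin at the middle of its underside
- side_cutters: loose red-handled side cutters, 109x58x12 mm; a bystander, origin at the middle of its underside
Things that resemble listed ones, but are neither listed nor needed, are in the scene too. There is more than one size of the tag; the job needs the smaller.

How it is judged:
On the way, in this order (a step that is already met when the one before it is completed fails the run):
1. the tag is hooked over the rail, its middle at least 35 mm from the band's middle (x of tag_seat in the frame of band between -0.006 and 0.006 m and z of tag_seat in the frame of band between -0.005 and 0.005 m and angle between tag's own z axis and vertical below 0.3 rad and (y of tag_seat in the frame of band below -0.035 m or y of tag_seat in the frame of band above 0.035 m)), for 0.1 s.
2. still hooked on the rail, the tag slides towards the band (12 to 32 mm from its middle) (x of tag_seat in the frame of band between -0.006 and 0.006 m and z of tag_seat in the frame of band between -0.005 and 0.005 m and angle between tag's own z axis and vertical below 0.3 rad and (y of tag_seat in the frame of band between -0.032 and -0.012 m or y of tag_seat in the frame of band between 0.012 and 0.032 m)), for 0.02 s.
3. the tag hangs on the rail within 10 mm of the band's middle and is let go, the board not yet moved out (x of tag_seat in the frame of band between -0.006 and 0.006 m and z of tag_seat in the frame of band between -0.005 and 0.005 m and angle between tag's own z axis and vertical below 0.3 rad and y of tag_seat in the frame of band between -0.01 and 0.01 m and contact force between the fingers and tag below 0.2 N and distance of board from where it was at the start of the episode below 0.03 m), for 0.2 s.
4. the board, flat on the stand, has been slid out past its tipping point (end within 20 mm of the band's middle) (y of board_end in the frame of band between -0.02 and 0.02 m and z of board in the frame of stand between 0.05 and 0.07 m), for 0.1 s.
At the end, for the whole second after the job is handed in: The tag hangs free on the rail and the board's outer end is level with the band, each within 10 mm of its middle; the board rests on the stand (height 8 mm, middle line 35 mm), square within 0.07 rad, level within 0.05 rad, clear of the tag, still, and gripped with over 1 N (x of tag_seat in the frame of band between -0.006 and 0.006 m and z of tag_seat in the frame of band between -0.005 and 0.005 m and angle between tag's own z axis and vertical below 0.3 rad and y of tag_seat in the frame of band between -0.01 and 0.01 m and contact force between each of the fingers, board and tag below 0.2 N and y of board_end in the frame of band between -0.01 and 0.01 m and angle between the y axis of board and the y axis of band, either way round below 0.07 rad and angle between board's own z axis and vertical below 0.05 rad and z of board in the frame of stand between 0.052 and 0.068 m and x of board in the frame of stand between -0.035 and 0.035 m and contact force between the fingers and board above 1 N and contact force between board and stand above 0.5 N and linear speed of board below 0.02 m/s and linear speed of tag below 0.03 m/s); the arm keeps its last pose, push and grip.
It fails at once if the board tips (angle between board's own z axis and vertical above 0.15 rad).
It fails at once if the board is lifted more than 15 mm off the stand (z of board in the frame of stand above 0.075 m).
It fails at once if a bystander is moved more than 30 mm (distance of any of multimeter, paste_tin, solder_spool, side_cutters from where it was at the start of the episode above 0.03 m).
It also fails if it takes over 56 s, if anything falls off the work surface, if the arm or the gripper's body presses on something with over 40 N, if the wrist force passes 120 N, or if a joint passes its speed limit or range.

### The arm

A 7-joint arm with a two-finger parallel gripper is mounted at the origin on a cart in front of the work surface, level with it; the furniture and walls round the work are solid. World frame = base frame: x ahead of the robot, y to its left, z up, the work surface at z = 0. Lengths are in m, angles in rad, forces in N, time in s.
With the tool pointing down it reaches from about 0.35 to 0.9 m from the base axis. Payload 8.1 kg.
Tool frame: the origin (TCP) lies between the finger pads; the fingertips stand 25 mm ahead of it and the grasp point (between the pads) lies 6 mm ahead of it; x points along the fingers, z is the direction in which the jaws open and shut, and the axes are right-handed (so a half turn about x gives the same grasp; the last joint's range is limited). The gripper opens to 92 mm and grips with 3 to 60 N. Pads are 19 mm wide; open, the fingers measure 130 mm over their backs; the gripper's body (75 mm by 190 mm) begins 47 mm behind the grasp point.
Start: joints at [-1.384, 0.434, 0.025, 1.573, -0.012, 1.134, -0.075], TCP at [0.179, 0.599, 0.252] pointing down, gripper open.
Joint ranges: [-2.62, 2.62], [-0.44, 2.09], [-1.27, 1.32], [0.08, 2.57], [-1.32, 4.46], [0.12, 2], [-2.74, 2.74]. Speed limits (rad/s): [2.22, 2.22, 3.01, 3.01, 3.14, 3.14, 3.14].

### API

Orientations are given as a rotation vector (axis times angle).
In Python, from workcell import status, grab_frame, order, find_in gives the robot as it stands. The module is installed in compiled form; this text tells all that it offers.
- The arm moves only by the tool servo_tool, never from a script. Its argument "commands" is a list that holds one entry, the list of rows, each a list of 5 numbers: the finger opening in m, from 0 to 0.0918, then the shift along the tool's x, y, z in m, then the turn about the tool's x in rad. In form: [[[hand, tx, ty, tz, yaw], ...]]. A call has 1 to 20 rows; each row is the pose to reach, as a shift and turn from the pose measured when the call began, along the tool's axes at that moment; what a row does not reach only later rows make up. A row lasts 1/10 s, in which the tool goes at most 50 mm and 8.59 degrees, less where a joint would pass 70% of its speed; a pose out of reach is approached as far as the arm can. A call with a gripper value outside its range is refused whole. The fingers move at their own pace and stop on an object; "force" is the grip in N (left out, the last holds). Time passes only in rows, so rows that repeat a pose let the fingers close. It gives the time, the measured TCP pose, the force and the opening at its end, in the units of the state.
- status.state(): the state, without advancing time (a new reading comes with each control period).
- grab_frame(name): name is "scene" or "top" or "wrist"; returns a dict with "image" (400x640x3 uint8, blue, green, red), "range_z" (400x640 float32, m along the optical axis (not along the pixel's ray), 0 where there is no reading), "fx", "fy", "cx", "cy" (pixels), "dist_coeffs" ([k1, k2, p1, p2, k3] as OpenCV has them; the pictures are not rectified), "extrinsics" (4x4, takes a point from camera to world coordinates). Camera axes: x right, y down, z forward; pixel columns grow to the right and rows downward; lengths in m; the calibration is good to about 2 mm. A picture is of the moment at which its call begins.
- order.sign_off(): hands the job in, once; it reports no verdict.
Trained networks look in a picture, given as the dict that the camera call returned (one of the last four; its "shot" number tells which), for a name from the list of things; names that differ only in an ending like _2 or _b are one class to them, and where a whole thing is asked for, a point or a joint stands for the part that bears it (a point fixed in the world has none). Each returns a list of dicts, best first, with "score" (0 to 1); they miss things now and then, are a little off and sometimes report something else, mostly with a low value. They report only what shows in the picture. A call takes as long as a camera call. They do not tell look-alikes from the thing itself.
- find_in(picture, query): "location" ([column, row] as shares, 0 to 1, of the picture: columns of its width, rows of its height, amid what is visible of it).
The state is a dict: "clock": time; "joint_pos": joint angles; "joint_vel": joint speeds; "effort": joint torques, N m; "position": TCP position; "tool_rot": TCP orientation; "force": force on the tool from outside, world axes, zero at the start; "torque": the same for the moment, N m; "opening": finger opening in m.
Only numpy, scipy, OpenCV 4.12 (cv2) and the standard library are available. Lean on these libraries where they do the work, as an engineer would, in place of code of your own. Each camera call takes 0.05 s, during which the arm holds its last target.

## Working session

There is one attempt and no reset: what is moved stays moved. The work goes in short steps, Python scripts to look and compute and a tool call to move; the robot and the scene stay as the last step left them, time stands still between calls to the robot, and variables do not carry over. Pictures are saved under pics/ and viewed, and the job is handed in when it is done.

Besides the shell and the picture viewer there is one more tool, called after "Emit:" as name(argument=value, ...) on one line, values as JSON. servo_tool: Moves the arm, as the interface text tells. Its arguments: {"type":"object","properties":{"commands":{"type":"array"},"force":{"type":"number"}},"required":["commands"]}

```bash
mkdir -p pics; cat > h.py <<'E'
import numpy as np, cv2
from workcell import status, grab_frame, order, find_in
from scipy.spatial.transform import Rotation as R
def cloud(f):
    h,w=f['range_z'].shape
    u,v=np.meshgrid(np.arange(w),np.arange(h))
    K=np.array([[f['fx'],0,f['cx']],[0,f['fy'],f['cy']],[0,0,1]])
    p=cv2.undistortPoints(np.stack([u.ravel(),v.ravel()],1).astype(np.float64)[:,None],K,np.array(f['dist_coeffs']))[:,0]
    z=f['range_z'].ravel().astype(float)
    P=np.c_[p*z[:,None],z,np.ones(len(z))]
    W=(np.array(f['extrinsics'])@P.T).T[:,:3]
    W[z<=0]=np.nan
    return W.reshape(h,w,3)
E
python3 - <<'E'
from h import *
s=status.state()
print({k:np.round(v,3) for k,v in s.items()})
for n in ['scene','top','wrist']:
    f=grab_frame(n); cv2.imwrite(f'pics/{n}0.png',f['image']); np.save(f'pics/{n}0.npy',cloud(f)); np.save(f'pics/{n}0i.npy',f['image'])
    print(n,np.round(f['extrinsics'],3).tolist(),f['fx'])
    for q in ['tag','board','stand','band','board_grip','tag_grip','rail_mid','multimeter','paste_tin','solder_spool','side_cutters']:
        try:
            r=find_in(f,q)
            print(q,[(round(d['score'],2),round(d['location'][0]*640),round(d['location'][1]*400),np.round(cloud(f)[int(d['location'][1]*400),int(d['location'][0]*640)],3).tolist()) for d in r[:4]])
        except Exception as e: print(q,e)
E
```

```text
{'clock': np.float64(0.0), 'joint_pos': array([-1.384,  0.435,  0.025,  1.574, -0.012,  1.134, -0.075]), 'joint_vel': array([-0.   ,  0.002,  0.001, -0.   ,  0.   , -0.   , -0.001]), 'effort': array([-0.0000e+00, -6.6784e+01,  9.8500e-01, -3.1447e+01, -6.1000e-02,
        4.3000e-02,  0.0000e+00]), 'position': array([0.178, 0.598, 0.251]), 'tool_rot': array([-0.994,  1.334,  0.992]), 'force': array([ 0.076, -0.307,  1.119]), 'torque': array([ 0.005,  0.   , -0.009]), 'opening': np.float64(0.092)}
scene [[0.484, -0.382, 0.787, -0.797], [-0.875, -0.224, 0.429, -0.768], [0.012, -0.897, -0.442, 0.829], [0.0, 0.0, 0.0, 1.0]] 489.6461261013923
tag [(0.84, 353, 195, [0.679, -0.089, 0.078])]
board [(0.7, 342, 228, [0.408, -0.184, 0.095])]
stand [(0.64, 340, 246, [0.369, -0.195, 0.054])]
band []
board_grip []
tag_grip [(0.83, 349, 194, [0.675, -0.079, 0.077]), (0.73, 444, 260, [0.482, -0.492, 0.035])]
rail_mid [(0.55, 339, 248, [0.375, -0.189, 0.041])]
multimeter [(0.6, 414, 227, [0.642, -0.341, 0.027])]
paste_tin []
solder_spool [(0.2, 341, 224, [0.419, -0.172, 0.098])]
side_cutters [(0.58, 
[... 509 characters left out ...]
, 223, [0.444, -0.16, 0.1])]
tag_grip [(0.54, 222, 217, [0.456, 0.304, 0.053]), (0.52, 341, 156, [0.677, -0.082, 0.07])]
rail_mid [(0.75, 308, 179, [0.605, 0.028, 0.015])]
multimeter [(0.91, 412, 172, [0.639, -0.325, 0.035])]
paste_tin [(0.69, 185, 246, [0.358, 0.416, 0.063])]
solder_spool [(0.53, 460, 213, [0.499, -0.48, 0.038])]
side_cutters [(0.63, 471, 252, [0.379, -0.524, -0.001]), (0.29, 221, 219, [0.449, 0.305, 0.075])]
wrist [[0.286, 0.929, 0.233, 0.116], [0.958, -0.277, -0.07, 0.617], [-0.001, 0.244, -0.97, 0.384], [0.0, 0.0, 0.0, 1.0]] 280.22245860414915
tag []
board []
stand []
band []
board_grip []
tag_grip []
rail_mid []
multimeter []
paste_tin []
solder_spool []
side_cutters []
```

View pics/scene0.png

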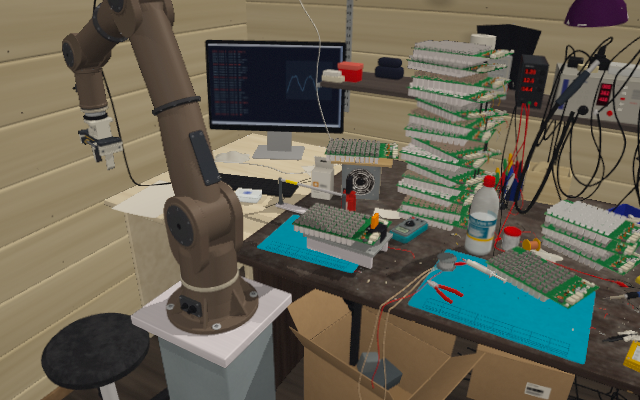

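View pics/top0.png

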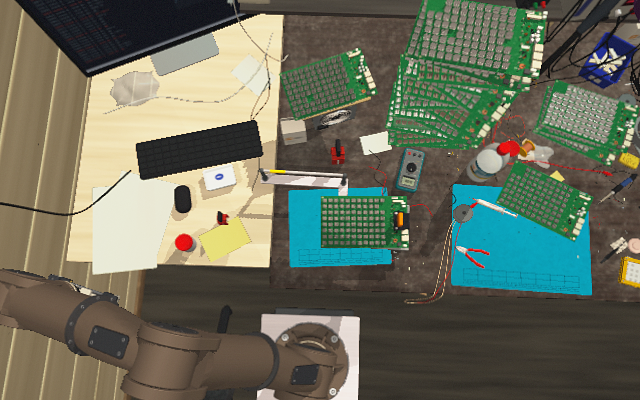

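View pics/wrist0.png

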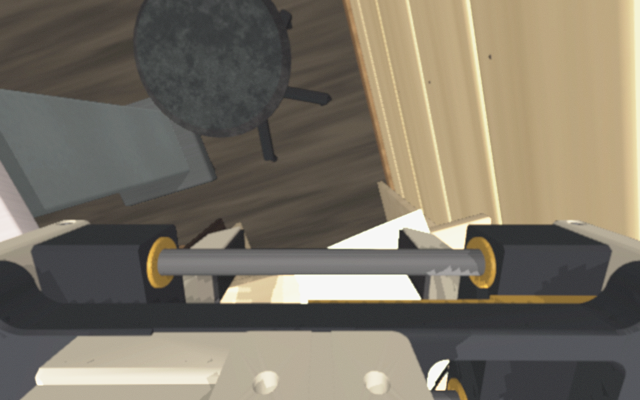

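```bash
python3 -c "
import cv2
i=cv2.imread('pics/top0.png')[110:290,160:500]
cv2.imwrite('pics/top0c.png',cv2.resize(i,None,fx=2.35,fy=2.35,interpolation=cv2.INTER_CUBIC))
i=cv2.imread('pics/scene0.png')[120:330,210:500]
cv2.imwrite('pics/scene0c.png',cv2.resize(i,None,fx=2.7,fy=2.7,interpolation=cv2.INTER_CUBIC))"
```

```text
(no output)
```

View pics/top0c.png

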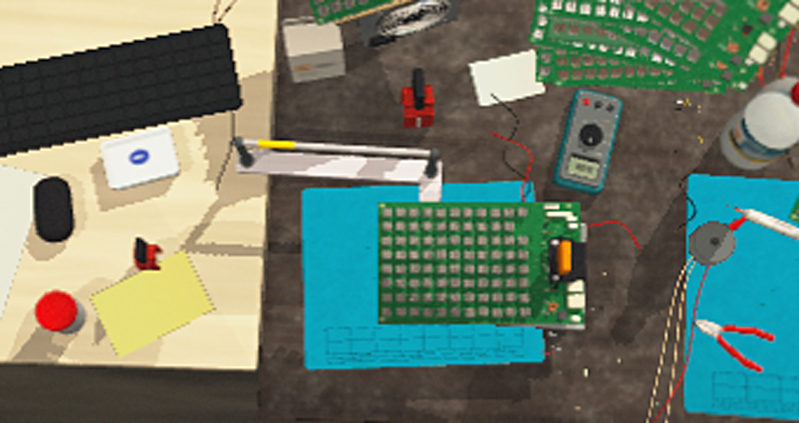

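View pics/scene0c.png

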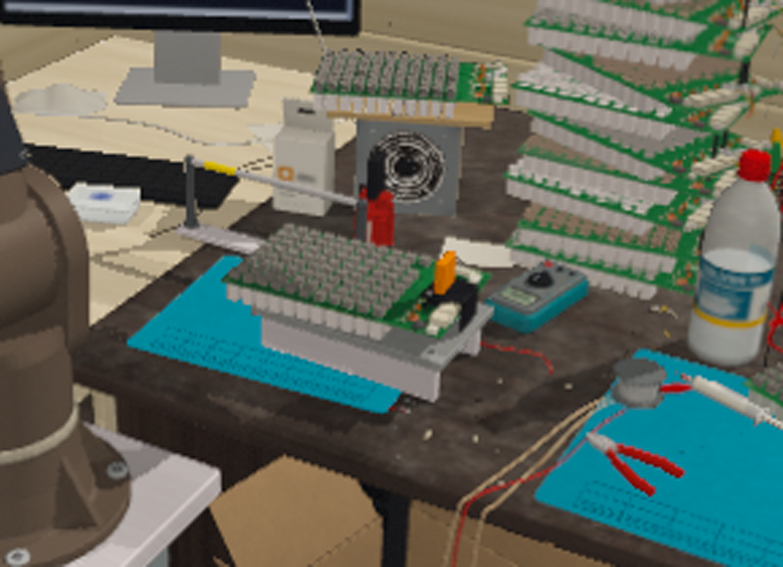

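The board has its connector end toward world -y. The rail, with its yellow band, runs along +y. There are two tags: one behind the rail (338,155) and one on the wooden desk (222,217). Next I measure both tags and the rail.

```bash
python3 - <<'E'
from h import *
for n in ['top','scene']:
    W=np.load(f'pics/{n}0.npy'); I=np.load(f'pics/{n}0i.npy'); hsv=cv2.cvtColor(I,cv2.COLOR_BGR2HSV)
    def rep(name,m):
        k,l,st,c=cv2.connectedComponentsWithStats(m.astype(np.uint8))
        for i in range(1,k):
            if st[i,4]<12: continue
            P=W[l==i]; P=P[~np.isnan(P[:,0])]
            if len(P)<5: continue
            if not(0.3<np.median(P[:,0])<0.8 and -0.6<np.median(P[:,1])<0.5): continue
            print(n,name,st[i].tolist(),'med',np.round(np.median(P,0),3),'p5',np.round(np.percentile(P,3,axis=0),3),'p95',np.round(np.percentile(P,97,axis=0),3))
    H,S,V=[hsv[...,i].astype(int) for i in range(3)]
    rep('red',((H<6)|(H>174))&(S>150)&(V>60))
    rep('yellow',(H>22)&(H<34)&(S>150)&(V>120))
    rep('orange',(H>8)&(H<20)&(S>180)&(V>150))
    # tags black fin neighbourhoods
    for nm,c in [('A',(.675,-.08)),('B',(.456,.304))]:
        m=(abs(W[...,0]-c[0])<.05)&(abs(W[...,1]-c[1])<.05)
        P=W[m]; print(n,nm,len(P),'zmax',np.round(np.sort(P[:,2])[-8:],3),'floor',np.round(np.percentile(P[:,2],[2,10,20]),3))
        Q=P[P[:,2]>0.03]; print(np.round(Q.min(0),3),np.round(Q.max(0),3))
    m=(W[...,2]>.1)&(abs(W[...,0]-.6)<.06)&(W[...,1]>-.12)&(W[...,1]<.2)
    P=W[m]; print(n,'rail',len(P),np.round(P[::max(1,len(P)//25)],3).tolist())
E
```

```text
top red [331, 146, 14, 19, 174] med [ 0.672 -0.068  0.067] p5 [ 0.664 -0.091  0.011] p95 [ 0.706 -0.048  0.093]
top red [369, 166, 18, 21, 31] med [ 0.638 -0.231  0.003] p5 [ 0.594 -0.241 -0.003] p95 [ 0.66  -0.185  0.011]
top red [470, 202, 7, 6, 18] med [ 0.534 -0.534  0.012] p5 [ 0.527 -0.545  0.003] p95 [ 0.543 -0.526  0.016]
top red [410, 204, 23, 12, 28] med [ 0.527 -0.369  0.004] p5 [ 0.498 -0.395 -0.005] p95 [ 0.534 -0.328  0.01 ]
top red [218, 214, 10, 11, 61] med [0.446 0.3   0.042] p5 [0.438 0.292 0.012] p95 [0.469 0.319 0.059]
top red [175, 234, 18, 17, 236] med [0.368 0.42  0.061] p5 [0.345 0.395 0.053] p95 [0.392 0.444 0.068]
top red [468, 249, 21, 6, 50] med [ 0.38  -0.546  0.014] p5 [ 0.37  -0.578  0.006] p95 [ 0.385 -0.515  0.02 ]
top red [465, 253, 19, 15, 49] med [ 0.344 -0.53   0.013] p5 [ 0.327 -0.559  0.009] p95 [ 0.368 -0.505  0.021]
top red [443, 268, 8, 14, 16] med [ 0.301 -0.446  0.004] p5 [ 0.277 -0.456 -0.003] p95 [ 0.318 -0.432  0.01 ]
top yellow [270, 169, 15, 4, 46] med [0.602 0.125 0.115] p5 [0.598 0.102 0.109] p95 [0.607 0.147 0.121]
top orange [398, 
[... 1788 characters left out ...]
]
scene yellow [471, 237, 20, 4, 24] med [ 0.615 -0.569  0.058] p5 [ 0.609 -0.597  0.056] p95 [ 0.63  -0.544  0.061]
scene orange [371, 213, 8, 16, 88] med [ 0.441 -0.277  0.128] p5 [ 0.431 -0.28   0.105] p95 [ 0.47  -0.269  0.142]
scene A 1372 zmax [0.139 0.139 0.14  0.14  0.14  0.14  0.14  0.141] floor [-0.725 -0.666 -0.608]
[ 0.657 -0.099  0.03 ] [ 0.711 -0.051  0.141]
scene B 20 zmax [-0.007 -0.006 -0.005 -0.005 -0.005 -0.004 -0.003 -0.002] floor [-0.011 -0.01  -0.009]Traceback (most recent call last):
  File "<stdin>", line 20, in <module>
    return umr_minimum(a, axis, None, out, keepdims, initial, where)
ValueError: zero-size array to reduction operation minimum which has no identity
```

Tag B at about (0.455, 0.305) has its top near 0.097, so it is the small one (99 mm minus 6 mm gives 93). Tag A tops out near 0.147 and is the larger decoy. I'll compute the move to hover over B and look with the wrist camera.

```bash
cat >> h.py <<'E'
def go(target,jaw=None,s=None):
    """target TCP world pos; jaw = desired world xy direction (either sign) of tool z"""
    s=s or status.state(); M=R.from_rotvec(s['tool_rot']).as_matrix()
    d=M.T@(np.array(target)-s['position'])
    yaw=0
    if jaw is not None:
        j=M.T@np.array([jaw[0],jaw[1],0]); # tool y,z comps ; turn about x by a: z->(-sin a) y + cos a z
        a=np.arctan2(-j[1],j[2]); yaw=(a+np.pi/2)%np.pi-np.pi/2
    print('clock',round(float(s['clock']),2),'pos',np.round(s['position'],4),'F',np.round(s['force'],1),'open',round(float(s['opening']),4),'j7',np.round(s['joint_pos'][6],2))
    print('shift',np.round(d,4),'yaw',round(yaw,4)); return d,yaw
E
python3 - <<'E'
from h import *
s=status.state(); M=R.from_rotvec(s['tool_rot']).as_matrix(); print(np.round(M,3))
go([.44,.305,.25],[0,1])
W=np.load('pics/top0.npy'); 
m=(abs(W[...,0]-.456)<.05)&(abs(W[...,1]-.304)<.05)&(W[...,2]>.065); P=W[m]; print(np.round(P,3).tolist())
E
```

```text
[[ 0.    -0.958  0.286]
 [-0.     0.286  0.958]
 [-1.    -0.    -0.   ]]
clock 1.8 pos [0.1786 0.5989 0.2517] F [-0.4 -1.4 -0.1] open 0.0922 j7 -0.08
shift [ 0.0017 -0.3345 -0.2069] yaw -0.2899
[[0.468, 0.313, 0.092], [0.469, 0.31, 0.09], [0.467, 0.305, 0.098], [0.465, 0.313, 0.089], [0.464, 0.308, 0.097], [0.465, 0.306, 0.092], [0.466, 0.304, 0.086], [0.461, 0.312, 0.093], [0.461, 0.308, 0.095], [0.461, 0.305, 0.095], [0.464, 0.305, 0.08], [0.467, 0.305, 0.066], [0.457, 0.31, 0.099], [0.458, 0.309, 0.093], [0.459, 0.306, 0.088], [0.461, 0.305, 0.079], [0.463, 0.305, 0.066], [0.455, 0.312, 0.092], [0.455, 0.308, 0.095], [0.454, 0.304, 0.097], [0.456, 0.303, 0.086], [0.46, 0.304, 0.068], [0.451, 0.31, 0.097], [0.451, 0.307, 0.097], [0.453, 0.307, 0.085], [0.455, 0.305, 0.078], [0.456, 0.303, 0.072], [0.449, 0.311, 0.091], [0.449, 0.308, 0.09], [0.449, 0.305, 0.09], [0.45, 0.303, 0.087], [0.446, 0.311, 0.091], [0.444, 0.305, 0.103], [0.446, 0.305, 0.091], [0.449, 0.305, 0.075], [0.442, 0.311, 0.091], [0.442, 0.308, 0.091], [0.442, 0.303, 0.096], [0.445, 0.304, 0.079], [0.44, 0.312, 0.086], [0.439, 0.308, 0.089], [0.439, 0.304, 0.091], [0.44, 0.302, 0.085], [0.439, 0.309, 0.07], [0.439, 0.305, 0.071]]
```

Emit:
servo_tool(commands=[[[0.0918,0,-0.05,-0.03,-0.1],[0.0918,0,-0.1,-0.06,-0.2],[0.0918,0,-0.15,-0.09,-0.29],[0.0918,0,-0.2,-0.12,-0.29],[0.0918,0,-0.25,-0.15,-0.29],[0.0918,0,-0.3,-0.18,-0.29],[0.0918,0,-0.33,-0.2,-0.29],[0.0918,0,-0.345,-0.2,-0.29],[0.0918,0,-0.345,-0.2,-0.29],[0.0918,0,-0.345,-0.2,-0.29]]])

```text
clock: 2.8
position: [0.453, 0.3076, 0.2518]
tool_rot: [-1.207, 1.21, 1.207]
force: [-0.8, 0.8, -0.0]
opening: 0.0921
```

```bash
python3 - <<'E'
from h import *
go([.454,.308,.084],[0,1])
f=grab_frame('wrist'); cv2.imwrite('pics/w1.png',f['image']); W=cloud(f); np.save('pics/w1.npy',W)
f=grab_frame('top'); cv2.imwrite('pics/t1.png',f['image']); np.save('pics/t1.npy',cloud(f));np.save('pics/t1i.npy',f['image'])
f=grab_frame('scene'); cv2.imwrite('pics/s1.png',f['image']); np.save('pics/s1.npy',cloud(f));np.save('pics/s1i.npy',f['image'])
E
```

```text
clock 2.8 pos [0.453  0.3076 0.2518] F [-0.8  0.8 -0. ] open 0.0921 j7 0.91
shift [ 0.1678 -0.001   0.0004] yaw -0.0032
```

View pics/w1.png

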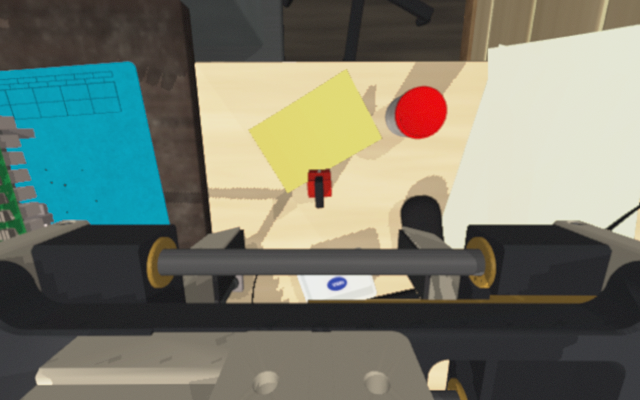

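The wrist picture shows the tag at (320,188), fin black and vertical in the image. The red tin is to its right and clear of it. Next I measure the fin and fit the rail line.

```bash
python3 - <<'E'
from h import *
W=np.load('pics/w1.npy')
m=(abs(W[...,0]-.456)<.05)&(abs(W[...,1]-.304)<.05)
P=W[m&(W[...,2]>.08)]; print(len(P),np.round(P.min(0),3),np.round(P.max(0),3),np.round(np.median(P,0),4))
rect=cv2.minAreaRect((P[:,:2]*1000).astype(np.float32)); print(rect)
P=W[m&(W[...,2]>.03)&(W[...,2]<.065)]; print(len(P),cv2.minAreaRect((P[:,:2]*1000).astype(np.float32)))
P=W[m&(W[...,2]<.0)]; print('floor',np.median(P[:,2]))
# rail
for n in ['top0','t1','scene0','s1']:
    W=np.load(f'pics/{n}.npy'); 
    m=(W[...,2]>.095)&(W[...,2]<.13)&(abs(W[...,0]-.6)<.04)&(W[...,1]>-.085)&(W[...,1]<.16)
    P=W[m]; 
    a=np.polyfit(P[:,1],P[:,0],1); r=P[:,0]-np.polyval(a,P[:,1]); k=abs(r)<.008; a=np.polyfit(P[k,1],P[k,0],1)
    b=np.polyfit(P[k,1],P[k,2],1)
    m=(W[...,2]>.09)&(W[...,2]<.14)&(abs(W[...,0]-.6)<.04)&(W[...,1]>-.2)&(W[...,1]<.25)
    Q=W[m]
    print(n,k.sum(),'x=',a,'z=',b,'yrange',np.round(np.sort(Q[:,1])[[0,3,6,-7,-4,-1]],4))
    try:
        I=np.load(f'pics/{n}i.npy'); hsv=cv2.cvtColor(I,cv2.COLOR_BGR2HSV).astype(int)
        y=(hsv[...,0]>20)&(hsv[...,0]<34)&(hsv[...,1]>120)&(hsv[...,2]>90)&(abs(W[...,1]-.12)<.05)&(abs(W[...,0]-.6)<.03)
        Y=W[y]; print('band',len(Y),np.round(np.percentile(Y[:,1],[0,3,50,97,100]),4),Y[:,1].mean(), Y[:,0].mean(),Y[:,2].mean())
    except Exception as e: print(e)
E
```

```text
45002 [0.415 0.254 0.08 ] [0.477 0.354 0.344] [0.4269 0.297  0.3303]
((446.2297058105469, 303.9319763183594), (102.69397735595703, 58.07199478149414), 87.18525695800781)
425 ((451.23358154296875, 304.662353515625), (31.608280181884766, 29.840429306030273), 3.0680928230285645)
floor -0.006356649581859497
top0 238 x= [0.02387472 0.59923549] z= [0.00415198 0.11368009] yrange [-0.1019 -0.0984 -0.0962  0.1769  0.1793  0.1838]
band 51 [0.0989 0.1023 0.1237 0.1471 0.1483] 0.12435226986637316 0.6032120303686773 0.10998392170853569
t1 237 x= [0.02343718 0.59926494] z= [0.00417896 0.11357018] yrange [-0.1016 -0.0985 -0.0963  0.1768  0.1796  0.1838]
band 50 [0.0992 0.1022 0.1248 0.1477 0.1481] 0.12452909217686024 0.6029518047576938 0.11140342632230472
scene0 160 x= [0.02710143 0.5939103 ] z= [0.00178511 0.1098764 ] yrange [-0.1039 -0.1021 -0.1018  0.1756  0.1776  0.1808]
band 34 [0.0963 0.0964 0.1209 0.1464 0.1476] 0.12245112950298488 0.5971912623603824 0.11001977098012743
s1 163 x= [0.02808509 0.59362614] z= [0.0003841  0.10994209] yrange [-0.1052 -0.1031 -0.1013  0.1756  0.1776  0.1799]
band 35 [0.0974 0.0998 0.1215 0.1438 0.1443] 0.12192737763472601 0.5975930575834477 0.10996838981988571
```

```bash
python3 - <<'E'
from h import *
for n in ['w1','t1']:
    W=np.load(f'pics/{n}.npy')
    m=(abs(W[...,0]-.456)<.04)&(abs(W[...,1]-.304)<.04)
    for lo,hi in [(.055,.075),(.075,.11),(.086,.1),(.02,.1)]:
        P=W[m&(W[...,2]>lo)&(W[...,2]<hi)]; print(n,lo,len(P),np.round(P.min(0),4),np.round(P.max(0),4),np.round(np.median(P,0),4),cv2.minAreaRect((P[:,:2]*1000).astype(np.float32)))
I=cv2.imread('pics/w1.png')[140:240,240:400]; cv2.imwrite('pics/w1c.png',cv2.resize(I,None,fx=5,fy=5))
E
```

```text
w1 0.055 25 [0.4365 0.2993 0.0565] [0.4382 0.3086 0.0748] [0.4367 0.304  0.0654] ((437.0196228027344, 303.8780212402344), (1.3720855712890625, 9.28798770904541), 5.789724826812744)
w1 0.075 265 [0.4366 0.2998 0.077 ] [0.4656 0.3095 0.094 ] [0.4499 0.3042 0.0919] ((451.10162353515625, 304.656494140625), (9.71080493927002, 29.057003021240234), 89.93925476074219)
w1 0.086 253 [0.4366 0.2998 0.0862] [0.4656 0.3095 0.094 ] [0.4508 0.3042 0.0919] ((451.1002502441406, 304.6593017578125), (9.708537101745605, 29.051624298095703), 89.89105224609375)
w1 0.02 730 [0.4349 0.2894 0.02  ] [0.4675 0.32   0.094 ] [0.4467 0.3052 0.0519] ((451.0770568847656, 304.6539611816406), (31.92180633544922, 29.840429306030273), 3.0680928230285645)
t1 0.055 4 [0.4524 0.29   0.055 ] [0.456  0.3032 0.0709] [0.4556 0.296  0.0571] ((454.2222595214844, 296.60986328125), (3.584709644317627, 13.201763153076172), 0.07536212354898453)Traceback (most recent call last):
  File "<stdin>", line 6, in <module>
    return umr_minimum(a, axis, None, out, keepdims, initial, where)
ValueError: zero-size array to reduction operation minimum which has no identity
```

Emit:
servo_tool(commands=[[[0.0918,0.05,0.002,-0.003,0],[0.0918,0.1,0.002,-0.003,0],[0.0918,0.14,0.002,-0.003,0],[0.0918,0.166,0.002,-0.003,0],[0.0918,0.166,0.002,-0.003,0],[0.0918,0.166,0.002,-0.003,0],[0.0,0.166,0.002,-0.003,0],[0.0,0.166,0.002,-0.003,0],[0.0,0.166,0.002,-0.003,0],[0.0,0.166,0.002,-0.003,0],[0.0,0.166,0.002,-0.003,0],[0.0,0.166,0.002,-0.003,0]]], force=20)

```text
clock: 4.15
position: [0.449, 0.307, 0.0858]
tool_rot: [-1.21, 1.208, 1.211]
force: [0.2, 0.1, 0.4]
opening: 0.0485
```

```bash
python3 - <<'E'
from h import *
go([.603,.05,.25],[0,1])
s=status.state(); print(s['tool_rot'])
f=grab_frame('wrist'); cv2.imwrite('pics/w2.png',f['image'])
E
```

```text
clock 4.15 pos [0.449  0.307  0.0858] F [0.2 0.1 0.4] open 0.0485 j7 0.93
shift [-0.1644 -0.1534 -0.2573] yaw 0.0023
[-1.21023181  1.20790747  1.21148385]
```

View pics/w2.png

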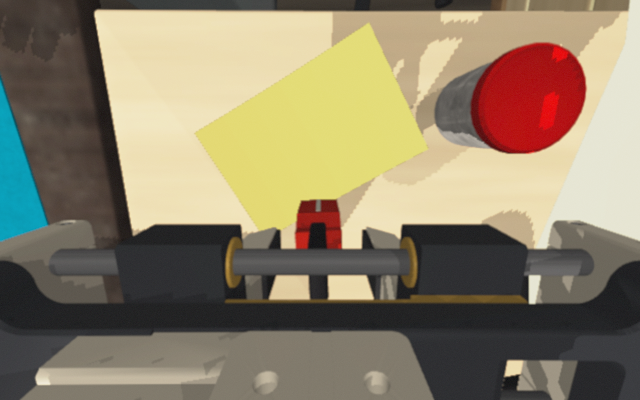

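The tag sits between the fingers at (318,235). The fingers are still closing, so I hold the pose until they stop.

Emit:
servo_tool(commands=[[[0,0,-0.001,-0.002,0],[0,0,-0.001,-0.002,0],[0,0,-0.001,-0.002,0],[0,0,-0.001,-0.002,0],[0,0,-0.001,-0.002,0],[0,0,-0.001,-0.002,0],[0,0,-0.001,-0.002,0],[0,0,-0.001,-0.002,0],[0,0,-0.001,-0.002,0]]], force=20)

```text
clock: 5.1
position: [0.4499, 0.305, 0.0857]
tool_rot: [-1.21, 1.208, 1.212]
force: [0.2, 1.2, -1.1]
opening: 0.0099
```

Emit:
servo_tool(commands=[[[0,-0.04,0,0,0],[0,-0.08,0,0,0],[0,-0.12,0,0,0.01],[0,-0.15,-0.01,-0.02,0.025],[0,-0.15,-0.03,-0.05,0.025],[0,-0.15,-0.05,-0.085,0.025],[0,-0.15,-0.07,-0.12,0.025],[0,-0.15,-0.09,-0.155,0.025],[0,-0.15,-0.11,-0.19,0.025],[0,-0.15,-0.13,-0.22,0.025],[0,-0.15,-0.145,-0.245,0.025],[0,-0.15,-0.15,-0.255,0.025],[0,-0.15,-0.15,-0.255,0.025],[0,-0.15,-0.15,-0.255,0.025],[0,-0.15,-0.15,-0.255,0.025]]], force=20)

```text
clock: 6.6
position: [0.5999, 0.0524, 0.2354]
tool_rot: [-1.193, 1.218, 1.196]
force: [-1.0, 0.2, -0.1]
opening: 0.0101
```

```bash
python3 - <<'E'
from h import *
go([.600,.05,.2],[0.025,1])
for n in ['wrist','scene','top']:
    f=grab_frame(n); cv2.imwrite(f'pics/{n}3.png',f['image']); W=cloud(f); np.save(f'pics/{n}3.npy',W);np.save(f'pics/{n}3i.npy',f['image'])
    I=f['image']; hsv=cv2.cvtColor(I,cv2.COLOR_BGR2HSV).astype(int)
    m=((hsv[...,0]<7)|(hsv[...,0]>173))&(hsv[...,1]>130)&(hsv[...,2]>50)&(abs(W[...,0]-.6)<.05)&(abs(W[...,1]-.05)<.06)
    P=W[m]; 
    if len(P): print(n,len(P),np.round(np.percentile(P,[2,50,98],axis=0),4).tolist(),cv2.minAreaRect((P[:,:2]*1000).astype(np.float32)))
i=cv2.imread('pics/scene3.png')[120:330,210:500]
cv2.imwrite('pics/scene3c.png',cv2.resize(i,None,fx=2.7,fy=2.7,interpolation=cv2.INTER_CUBIC))
E
```

```text
clock 6.6 pos [0.5999 0.0524 0.2354] F [-1.   0.2 -0.1] open 0.0101 j7 1.46
shift [ 0.0354 -0.0002 -0.0025] yaw 0.005
wrist 1096 [[0.5854, 0.0382, 0.1452], [0.587, 0.0525, 0.1853], [0.5935, 0.0665, 0.2038]] ((606.15234375, 51.59711456298828), (61.95441818237305, 86.44569396972656), 88.91002655029297)
scene 157 [[0.5814, 0.0346, 0.1444], [0.5903, 0.0464, 0.1756], [0.6162, 0.065, 0.2019]] ((598.6851806640625, 50.48256301879883), (42.01940155029297, 32.68258285522461), 0.7388238310813904)
```

View pics/wrist3.png

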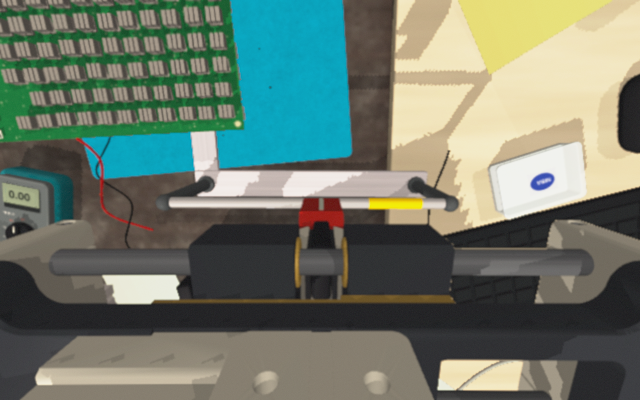

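View pics/scene3c.png

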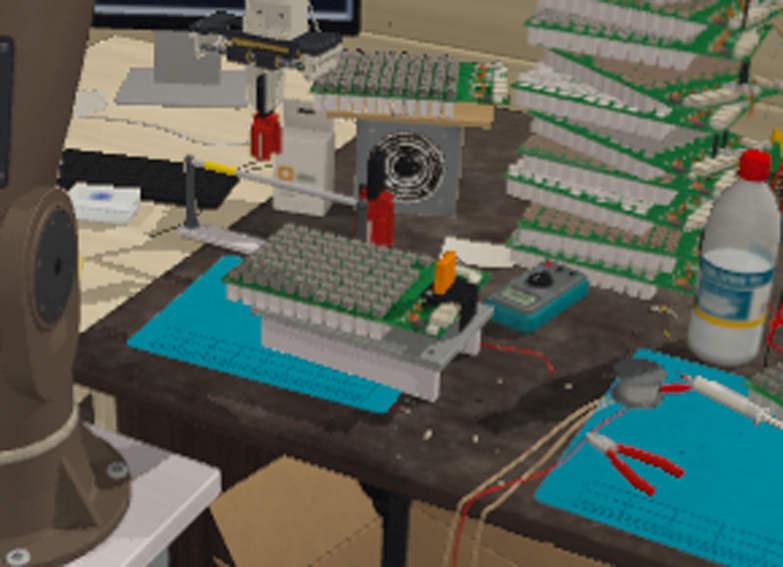

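The tag is held upright above the rail. In the wrist picture the rail runs along row 203 with the band at columns 370–422. I'll measure the rail and tag in that same camera.

```bash
python3 - <<'E'
from h import *
W=np.load('pics/wrist3.npy'); I=np.load('pics/wrist3i.npy'); hsv=cv2.cvtColor(I,cv2.COLOR_BGR2HSV).astype(int)
m=(W[...,2]>.095)&(W[...,2]<.125)&(abs(W[...,0]-.6)<.04)&(W[...,1]>-.08)&(W[...,1]<.16)
P=W[m]; a=np.polyfit(P[:,1],P[:,0],1); print(len(P),a,P[:,2].min(),np.percentile(P[:,2],[50,95]),'at .05',np.polyval(a,.05))
r=P[:,0]-np.polyval(a,P[:,1]); print('resid',np.percentile(r,[2,50,98]))
y=(hsv[...,0]>20)&(hsv[...,0]<34)&(hsv[...,1]>120)&(hsv[...,2]>90)&(abs(W[...,1]-.12)<.05)&(abs(W[...,0]-.6)<.03)
Y=W[y]; print('band',np.round(np.percentile(Y,[2,50,98],axis=0),4))
Q=W[(abs(W[...,0]-.6)<.04)&(W[...,2]>.09)&(W[...,2]<.125)&((W[...,1]<-.08)|(W[...,1]>.16))]; print(np.round(Q[:,1].min(),4),np.round(Q[:,1].max(),4), )
red=((hsv[...,0]<7)|(hsv[...,0]>173))&(hsv[...,1]>130)&(hsv[...,2]>50)&(abs(W[...,0]-.6)<.05)&(abs(W[...,1]-.05)<.06)
T=W[red&(W[...,2]<.2)]
print('face fit',np.round(np.percentile(T,[1,50,99],axis=0),4)); print('x vs y,z',np.linalg.lstsq(np.c_[T[:,1]-.05,T[:,2]-.17,np.ones(len(T))],T[:,0],rcond=None)[0])
E
```

```text
2378 [0.02495223 0.59614964] 0.10667597484716573 [0.11330933 0.11497263] at .05 0.5973972467015611
resid [-0.00418221 -0.00026842  0.0054277 ]
band [[0.5948 0.0975 0.1104]
 [0.5991 0.1217 0.1136]
 [0.6047 0.1458 0.1157]]
-0.1012 0.1816
face fit [[5.853e-01 3.770e-02 5.000e-04]
 [5.870e-01 5.250e-02 1.849e-01]
 [6.383e-01 6.700e-02 1.975e-01]]
x vs y,z [ 0.05479691 -0.16394854  0.58970058]
```

```bash
python3 - <<'E'
from h import *
W=np.load('pics/wrist3.npy'); I=np.load('pics/wrist3i.npy'); hsv=cv2.cvtColor(I,cv2.COLOR_BGR2HSV).astype(int)
red=((hsv[...,0]<7)|(hsv[...,0]>173))&(hsv[...,1]>130)&(hsv[...,2]>40)&(abs(W[...,0]-.59)<.02)&(abs(W[...,1]-.05)<.03)
T=W[red]
for lo in np.arange(.14,.215,.008):
    k=T[(T[:,2]>=lo)&(T[:,2]<lo+.008)]
    if len(k): print(round(lo,3),len(k),np.round(np.percentile(k[:,0],[5,50,95]),4),np.round([k[:,1].min(),k[:,1].max()],4))
# rail cross-section
m=(W[...,2]>.10)&(W[...,2]<.122)&(abs(W[...,0]-.6)<.03)&(W[...,1]>-.08)&(W[...,1]<.16)
P=W[m]; x=P[:,0]-.02495*(P[:,1]-.05)
for lo in np.arange(.588,.606,.002):
    k=(x>=lo)&(x<lo+.002); print(round(lo,3),k.sum(),np.round(np.median(P[k,2]),4) if k.sum() else '')
E
```

```text
0.14 31 [0.5854 0.5857 0.5861] [0.0396 0.0655]
0.148 77 [0.5855 0.5858 0.5861] [0.0389 0.0662]
0.156 69 [0.5853 0.5857 0.5861] [0.0395 0.0658]
0.164 94 [0.5854 0.5858 0.5861] [0.0386 0.0661]
0.172 100 [0.5854 0.5858 0.5861] [0.0384 0.0666]
0.18 371 [0.5856 0.5873 0.5898] [0.0374 0.067 ]
0.188 282 [0.5892 0.5913 0.5935] [0.0371 0.0671]
0.196 39 [0.5866 0.5925 0.5931] [0.0383 0.0659]
0.204 15 [0.5865 0.5874 0.5895] [0.0466 0.0584]
0.212 2 [0.5874 0.5879 0.5884] [0.0472 0.0478]
0.588 0 
0.59 0 
0.592 350 0.1106
0.594 553 0.1129
0.596 487 0.114
0.598 424 0.1142
0.6 379 0.1134
0.602 185 0.1121
0.604 0 
0.606 0
```

Emit:
servo_tool(commands=[[[0,0,0.0035,0,0.005],[0,0.02,0.0035,0,0.005],[0,0.04,0.0035,0,0.005],[0,0.055,0.0035,0,0.005],[0,0.065,0.0035,0,0.005],[0,0.07,0.0035,0,0.005],[0,0.073,0.0035,0,0.005],[0,0.074,0.0035,0,0.005],[0,0.074,0.0035,0,0.005]]], force=20)

```text
clock: 7.65
position: [0.5969, 0.0519, 0.1621]
tool_rot: [-1.189, 1.22, 1.191]
force: [0.0, -0.2, -0.1]
opening: 0.0098
```

```bash
cat > chk.py <<'E'
from h import *
import sys
tag=sys.argv[1]
s=status.state(); print('clock',round(float(s['clock']),2),'pos',np.round(s['position'],4),'F',np.round(s['force'],1),'T',np.round(s['torque'],2),'open',round(float(s['opening']),4))
ty=float(sys.argv[2])
for n in sys.argv[3:]:
    f=grab_frame(n); W=cloud(f); I=f['image']; cv2.imwrite(f'pics/{n}{tag}.png',I); np.save(f'pics/{n}{tag}.npy',W); np.save(f'pics/{n}{tag}i.npy',I)
    hsv=cv2.cvtColor(I,cv2.COLOR_BGR2HSV).astype(int)
    red=((hsv[...,0]<7)|(hsv[...,0]>173))&(hsv[...,1]>130)&(hsv[...,2]>40)&(abs(W[...,0]-.595)<.03)&(abs(W[...,1]-ty)<.05)&(W[...,2]>.05)
    T=W[red]
    if len(T): print(n,'tag',len(T),np.round(np.percentile(T,[1,50,99],axis=0),4).tolist(),'ymid',round((np.percentile(T[:,1],1)+np.percentile(T[:,1],99))/2,4))
    y=(hsv[...,0]>20)&(hsv[...,0]<34)&(hsv[...,1]>120)&(hsv[...,2]>90)&(abs(W[...,1]-.12)<.05)&(abs(W[...,0]-.6)<.03)
    Y=W[y]
    if len(Y): print(n,'band',len(Y),np.round(np.percentile(Y,[1,50,99],axis=0),4).tolist(),'ymid',round((np.percentile(Y[:,1],1)+np.percentile(Y[:,1],99))/2,4))
    i=I[120:330,210:500] if n!='wrist' else I
    cv2.imwrite(f'pics/{n}{tag}c.png',cv2.resize(i,None,fx=2.7,fy=2.7,interpolation=cv2.INTER_CUBIC) if n!='wrist' else i)
E
python3 chk.py 4 .05 wrist scene
```

```text
clock 7.65 pos [0.5969 0.0519 0.1621] F [ 0.  -0.2 -0.1] T [ 0.03  0.03 -0.02] open 0.0098
wrist tag 1019 [[0.5822, 0.0368, 0.0787], [0.5844, 0.0514, 0.1125], [0.5905, 0.0659, 0.1388]] ymid 0.0513
wrist band 322 [[0.595, 0.1285, 0.1093], [0.5982, 0.1396, 0.1135], [0.6051, 0.1468, 0.1155]] ymid 0.1376
scene tag 143 [[0.5749, 0.0344, 0.0701], [0.5869, 0.0453, 0.0999], [0.6156, 0.0646, 0.1315]] ymid 0.0495
scene band 39 [[0.5746, 0.0731, 0.1039], [0.5971, 0.1189, 0.1106], [0.6064, 0.1438, 0.2299]] ymid 0.1084
```

View pics/wrist4.png

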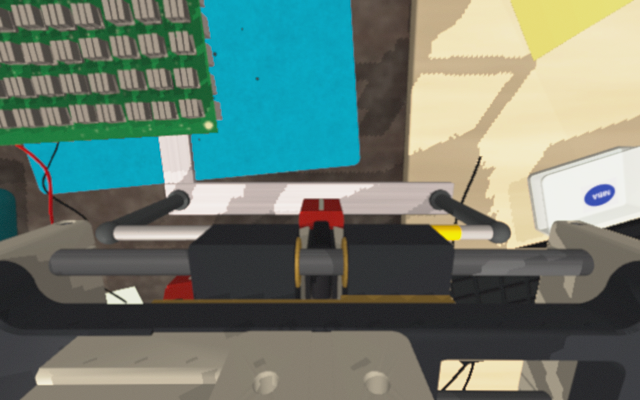

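View pics/scene4c.png

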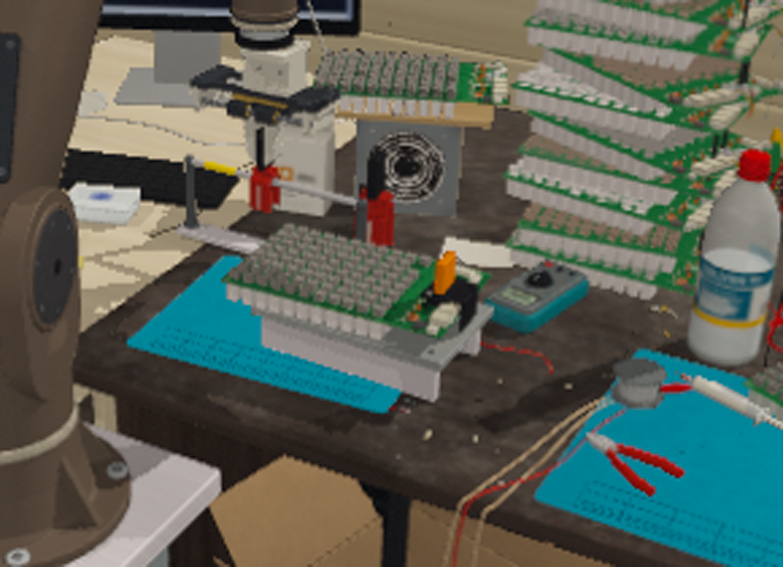

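The tag straddles the rail, with its feet about 4 mm above the seated height. I'll lower it the rest of the way.

Emit:
servo_tool(commands=[[[0,0.002,0,0,0],[0,0.0035,0,0,0],[0,0.005,0,0,0],[0,0.005,0,0,0]]], force=20)

```text
clock: 8.15
position: [0.5975, 0.0519, 0.1587]
tool_rot: [-1.19, 1.219, 1.19]
force: [-4.5, 0.7, 14.1]
opening: 0.0098
```

Emit:
servo_tool(commands=[[[0,-0.001,0.001,0,0],[0,-0.001,0.001,0,0],[0,-0.001,0.001,0.01,0],[0,-0.001,0.001,0.02,0],[0,-0.001,0.001,0.028,0],[0,-0.001,0.001,0.036,0],[0,-0.001,0.001,0.044,0],[0,-0.001,0.001,0.05,0],[0,-0.001,0.001,0.056,0],[0,-0.001,0.001,0.062,0],[0,-0.001,0.001,0.067,0],[0,-0.001,0.001,0.07,0],[0,-0.001,0.001,0.07,0],[0,-0.001,0.001,0.07,0]]], force=20)

```text
clock: 9.55
position: [0.5983, 0.1216, 0.1598]
tool_rot: [-1.19, 1.219, 1.189]
force: [0.2, -0.4, -1.0]
opening: 0.0102
```

```bash
python3 chk.py 5 .12 wrist scene top
```

```text
clock 9.55 pos [0.5983 0.1216 0.1598] F [ 0.2 -0.4 -1. ] T [ 0.05  0.04 -0.08] open 0.0102
wrist tag 1077 [[0.5832, 0.1071, 0.073], [0.5853, 0.1217, 0.1102], [0.5914, 0.1357, 0.1307]] ymid 0.1214
wrist band 6 [[0.5749, 0.1091, 0.2239], [0.5755, 0.1124, 0.2264], [0.5767, 0.1558, 0.2271]] ymid 0.1324
scene tag 129 [[0.5756, 0.104, 0.0666], [0.588, 0.1151, 0.0946], [0.6199, 0.1345, 0.1274]] ymid 0.1192
scene band 27 [[0.5704, 0.0813, 0.1031], [0.5779, 0.1138, 0.2254], [0.6044, 0.1577, 0.23]] ymid 0.1195
```

View pics/wrist5.png

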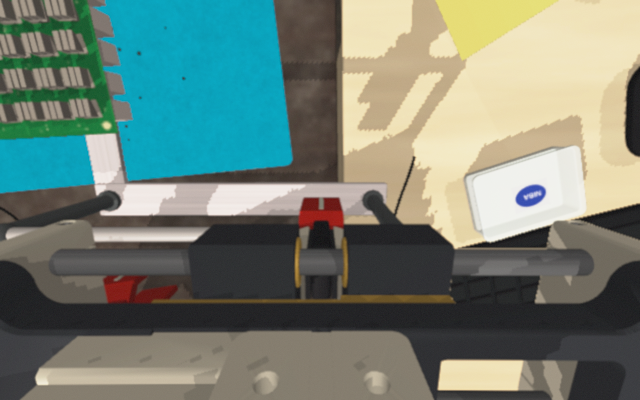

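View pics/scene5c.png

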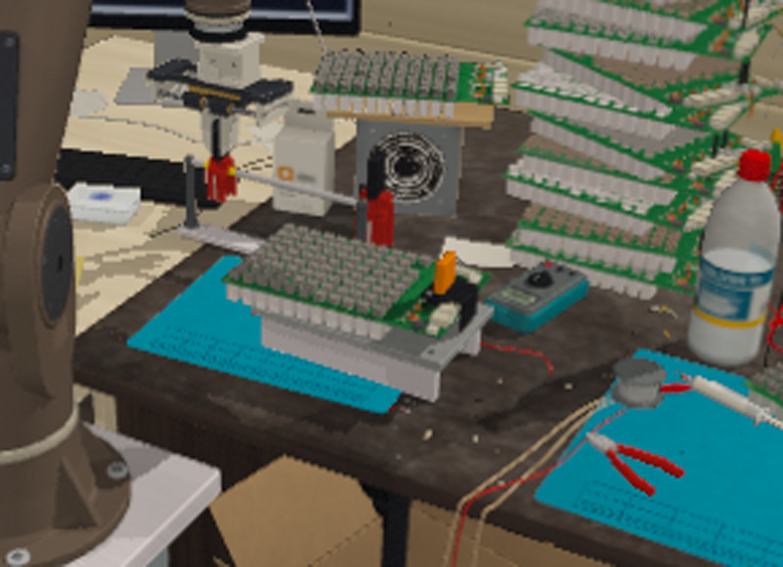

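The tag is at y 0.1214 and the band centre at 0.1217, with yellow showing on both sides of the tag in the scene view at (203,168) and (237,172). Next I release and lift straight up.

Emit:
servo_tool(commands=[[[0.01,0.0005,0,0,0],[0.05,0.0005,0,0,0],[0.05,0.0005,0,0,0],[0.05,0.0005,0,0,0],[0.05,0.0005,0,0,0],[0.05,0.0005,0,0,0],[0.05,-0.02,0,0,0],[0.05,-0.05,0,0,0],[0.05,-0.09,0,0,0],[0.05,-0.12,0,0,0],[0.05,-0.12,0,0,0]]], force=20)

```text
clock: 10.8
position: [0.6002, 0.1216, 0.2847]
tool_rot: [-1.191, 1.212, 1.185]
force: [0.4, 0.0, 1.7]
opening: 0.0499
```

```bash
python3 chk.py 6 .12 wrist scene top; python3 - <<'E'
from h import *
W=np.load('pics/wrist6.npy')
E
```

```text
clock 10.8 pos [0.6002 0.1216 0.2847] F [0.4 0.  1.7] T [-0.01 -0.01  0.01] open 0.0499
wrist tag 606 [[0.5836, 0.1059, 0.0792], [0.5915, 0.1202, 0.1234], [0.6154, 0.1346, 0.1646]] ymid 0.1203
wrist band 156 [[0.578, 0.0974, 0.1107], [0.5993, 0.1375, 0.1138], [0.6057, 0.1615, 0.35]] ymid 0.1294
scene tag 135 [[0.578, 0.1029, 0.0668], [0.5882, 0.1158, 0.0946], [0.6175, 0.132, 0.1279]] ymid 0.1174
scene band 27 [[0.5737, 0.0952, 0.1056], [0.5815, 0.143, 0.3465], [0.6181, 0.1683, 0.3527]] ymid 0.1318
```

View pics/wrist6.png

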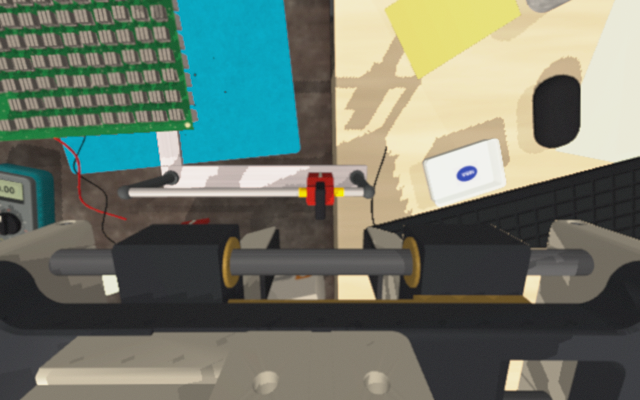

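View pics/scene6c.png

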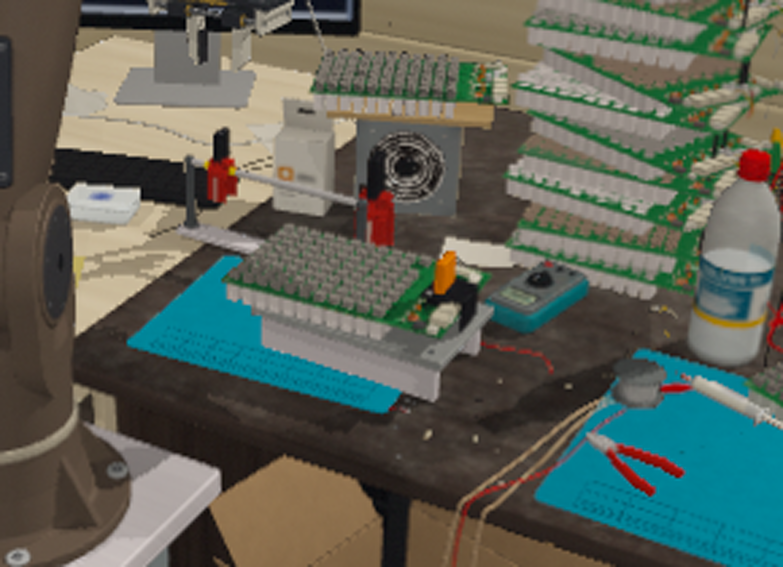

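The tag hangs released on the band, at (320,190) in the wrist picture with yellow visible on both sides. Next I move over the board's orange grip and look.

Emit:
servo_tool(commands=[[[0.07,0,0.012,-0.04,0],[0.07,0,0.03,-0.08,0],[0.07,0,0.045,-0.12,0],[0.07,0,0.06,-0.16,0],[0.07,0,0.075,-0.2,0],[0.07,0,0.09,-0.24,0],[0.07,0,0.105,-0.28,0],[0.07,0,0.12,-0.32,0],[0.07,0,0.13,-0.36,0],[0.07,0,0.136,-0.385,0],[0.07,0,0.138,-0.392,0],[0.07,0,0.138,-0.392,0],[0.07,0,0.138,-0.392,0]]], force=20)

```text
clock: 12.25
position: [0.4497, -0.2654, 0.2777]
tool_rot: [-1.189, 1.219, 1.192]
force: [0.5, -0.2, -0.1]
opening: 0.0704
```

```bash
python3 - <<'E'
from h import *
go([.454,-.270,.13],[.025,1])
for n in ['wrist','top','scene']:
    f=grab_frame(n); W=cloud(f); I=f['image']; cv2.imwrite(f'pics/{n}7.png',I); np.save(f'pics/{n}7.npy',W); np.save(f'pics/{n}7i.npy',I)
    hsv=cv2.cvtColor(I,cv2.COLOR_BGR2HSV).astype(int)
    o=(hsv[...,0]>6)&(hsv[...,0]<22)&(hsv[...,1]>170)&(hsv[...,2]>100)&(abs(W[...,0]-.45)<.06)&(abs(W[...,1]+.27)<.05)&(W[...,2]<.16)&(W[...,2]>.09)
    T=W[o]
    if len(T): 
        print(n,len(T),np.round(np.percentile(T,[1,50,99],axis=0),4).tolist())
        t=T[T[:,2]>.134]
        if len(t)>4: print('top face',np.round(t.mean(0),4),cv2.minAreaRect((t[:,:2]*1000).astype(np.float32)))
E
```

```text
clock 12.25 pos [ 0.4497 -0.2654  0.2777] F [ 0.5 -0.2 -0.1] open 0.0704 j7 2.09
shift [ 0.1477 -0.0044 -0.0049] yaw 0.0001
wrist 235 [[0.4325, -0.2816, 0.1021], [0.4445, -0.2708, 0.1393], [0.4794, -0.2663, 0.1431]]
top face [ 0.4474 -0.2727  0.1407] ((452.6280212402344, -273.00537109375), (40.32509231567383, 11.971816062927246), 1.8443248271942139)
scene 103 [[0.3918, -0.2814, 0.0909], [0.4389, -0.2775, 0.1258], [0.4698, -0.259, 0.1441]]
top face [ 0.4481 -0.2752  0.1402] ((450.3306579589844, -274.9690856933594), (39.692344665527344, 12.886929512023926), 11.194371223449707)
```

View pics/wrist7.png

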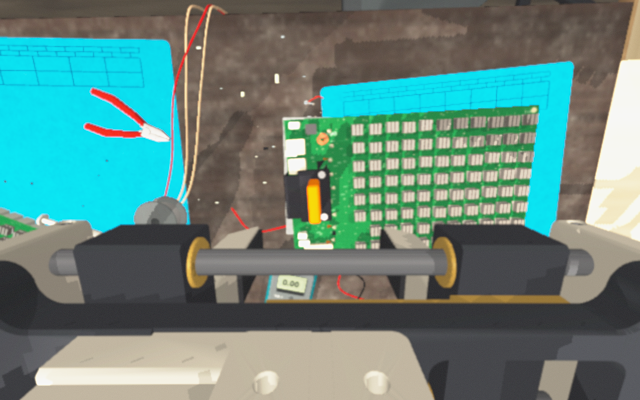

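The orange grip is at (314,200), with a black block beside it. I need the board's yaw and the heights around the fin.

```bash
python3 - <<'E'
from h import *
W=np.load('pics/wrist7.npy'); I=np.load('pics/wrist7i.npy'); hsv=cv2.cvtColor(I,cv2.COLOR_BGR2HSV).astype(int)
# height map around fin, 5mm cells
print('heights (mm): cols y -.33..-.22 ; rows x')
ys=np.arange(-.33,-.21,.008); print('      ',(ys*1000).astype(int))
for x in np.arange(.42,.49,.01):
    r=[]
    for y in ys:
        k=(abs(W[...,0]-x)<.005)&(abs(W[...,1]-y)<.004)&(W[...,2]<.2); r.append(int(1000*np.nanpercentile(W[...,2][k],90)) if k.sum()>1 else -99)
    print(round(x,3),r)
# board edges
for n in ['wrist7','top7','top0','top3']:
    W=np.load(f'pics/{n}.npy')
    m=(W[...,2]>.075)&(W[...,2]<.112)&(abs(W[...,0]-.455)<.12)&(W[...,1]>-.33)&(W[...,1]<.02)
    P=W[m]; c=cv2.minAreaRect((P[:,:2]*1000).astype(np.float32)); print(n,len(P),c)
    # near edge x as function of y
    E=[]
    for y in np.arange(-.27,-.03,.01):
        k=P[abs(P[:,1]-y)<.005]
        if len(k)>5: E.append((y,np.percentile(k[:,0],1.5)))
    E=np.array(E)
    if len(E)>3:
        a=np.polyfit(E[:,0],E[:,1],1); r=E[:,1]-np.polyval(a,E[:,0]); g=abs(r)<2*np.std(r); print('near edge slope',np.polyfit(E[g,0],E[g,1],1))
    E=[]
    for x in np.arange(.385,.53,.008):
        k=P[abs(P[:,0]-x)<.005]
        if len(k)>5: E.append((x,np.percentile(k[:,1],98.5),np.percentile(k[:,1],1)))
    E=np.array(E); 
    if len(E): print('outer edge',np.round(E[:,1].max(),4),'slope',np.polyfit(E[:,0],E[:,1],1)[0],'inner slope',np.polyfit(E[:,0],E[:,2],1)[0])
E
```

```text
heights (mm): cols y -.33..-.22 ; rows x
       [-330 -322 -314 -306 -298 -290 -282 -273 -265 -257 -249 -241 -233 -225
 -217 -209]
0.42 [0, 0, 59, 88, 99, 102, 102, 103, 103, 102, 89, 89, 89, 98, 98, 97]
0.43 [0, 0, 59, 104, 104, 104, 105, 141, 131, 104, 89, 89, 88, 97, 94, 95]
0.44 [0, 0, -99, 104, 104, 104, 141, 143, 142, 104, 89, 89, 89, 98, 98, 98]
0.45 [0, 0, -99, 104, 104, 104, 141, 143, 142, 104, 89, 89, 89, 96, 97, 96]
0.46 [0, 0, -99, 104, 104, 104, 140, 143, 142, 104, 89, 89, 89, 97, 98, 98]
0.47 [0, 0, -99, 104, 104, 104, 104, 143, 142, 104, 89, 89, 89, 95, 96, 90]
0.48 [0, 0, 58, 104, 104, 104, 104, -99, 106, 105, 91, 88, 89, 98, 98, 97]
0.49 [0, 0, 58, 60, 89, 89, 88, 89, 89, 90, 91, 89, 89, 89, 89, 91]
wrist7 29449 ((445.188232421875, -164.8043212890625), (160.75515747070312, 284.0960388183594), 1.67880117893219)
near edge slope [-0.03176387  0.36145943]
outer edge -0.0282 slope -0.5805945910035826 inner slope 0.015547095378576431
top7 2702 ((450.6153564453125, -120.6792984008789), (168.30357360839844, 195.63661193847656), 2.0246095657348633)
near edge slope [-0.32875337  0.33989675]
outer edge -0.0209 slope 0.02673633718302877 inner slope -0.1532728603451061
top0 4469 ((452.35491943359375, -163.70860290527344), (169.16419982910156, 281.7569274902344), 2.0244317054748535)
near edge slope [-0.032125    0.36448523]
outer edge -0.0236 slope 0.031251948931927384 inner slope 0.02579917400509367
top3 4476 ((452.0654296875, -164.06637573242188), (169.16046142578125, 282.4350280761719), 2.023303985595703)
near edge slope [-0.03235126  0.36451782]
outer edge -0.0228 slope 0.033987403335134614 inner slope 0.02885140004928258
```

Board yaw is about +0.057 rad relative to the rail: its edge slope is -0.032, the rail's is +0.025. The fin centre is (0.4526, -0.273). I'll approach with the jaws turned to the fin.

Emit:
servo_tool(commands=[[[0.07,0.03,-0.003,-0.008,-0.03],[0.07,0.07,-0.003,-0.008,-0.057],[0.07,0.1,-0.003,-0.008,-0.057],[0.07,0.125,-0.003,-0.008,-0.057],[0.07,0.138,-0.003,-0.008,-0.057],[0.07,0.144,-0.003,-0.008,-0.057],[0.07,0.144,-0.003,-0.008,-0.057],[0.07,0.144,-0.003,-0.008,-0.057],[0.07,0.144,-0.003,-0.008,-0.057]]], force=50)

```text
clock: 13.3
position: [0.4537, -0.2735, 0.1353]
tool_rot: [-1.234, 1.19, 1.232]
force: [-0.2, 0.6, 0.3]
opening: 0.0699
```

```bash
python3 - <<'E'
from h import *
go([.4526,-.273,.133],[-.032,1])
f=grab_frame('wrist'); W=cloud(f); I=f['image']; cv2.imwrite(f'pics/wrist8.png',I)
hsv=cv2.cvtColor(I,cv2.COLOR_BGR2HSV).astype(int)
o=(hsv[...,0]>6)&(hsv[...,0]<22)&(hsv[...,1]>170)&(hsv[...,2]>100)&(abs(W[...,0]-.45)<.06)&(abs(W[...,1]+.27)<.05)&(W[...,2]<.16)&(W[...,2]>.105)
T=W[o]; print(len(T),np.round(np.percentile(T,[1,50,99],axis=0),4).tolist())
E
```

```text
clock 13.3 pos [ 0.4537 -0.2735  0.1353] F [-0.2  0.6  0.3] open 0.0699 j7 2.24
shift [0.0023 0.0011 0.0006] yaw 0.0012
753 [[0.4325, -0.279, 0.1062], [0.4336, -0.2732, 0.1376], [0.4688, -0.2667, 0.1433]]
```

View pics/wrist8.png

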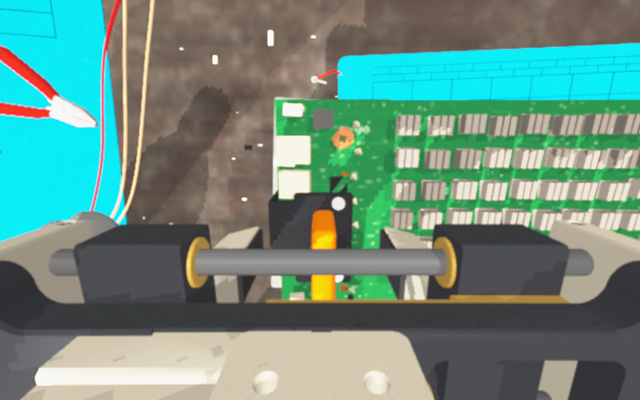

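The fin is centred between the fingers at (323,250), so I close on it.

Emit:
servo_tool(commands=[[[0,0.003,0.001,0.0005,0],[0,0.003,0.001,0.0005,0],[0,0.003,0.001,0.0005,0],[0,0.003,0.001,0.0005,0],[0,0.003,0.001,0.0005,0],[0,0.003,0.001,0.0005,0],[0,0.003,0.001,0.0005,0],[0,0.003,0.001,0.0005,0],[0,0.003,0.001,0.0005,0],[0,0.003,0.001,0.0005,0],[0,0.003,0.001,0.0005,0],[0,0.003,0.001,0.0005,0]]], force=50)

```text
clock: 14.55
position: [0.4526, -0.2729, 0.1322]
tool_rot: [-1.234, 1.19, 1.232]
force: [-0.5, 0.8, 1.1]
opening: 0.0117
```

```bash
python3 - <<'E'
from h import *
d,y=go([.4437,-.1245,.131],[.025,1])
E
```

```text
clock 14.55 pos [ 0.4526 -0.2729  0.1322] F [-0.5  0.8  1.1] open 0.0117 j7 2.24
shift [0.0014 0.0039 0.1486] yaw 0.0583
```

Gripped, with opening 11.7 mm on the 12 mm fin. I slide about two thirds of the way while squaring the board, with light down-pressure.

Emit:
servo_tool(commands=[[[0,0.001,0,0.003,0.005],[0,0.001,0,0.008,0.01],[0,0.001,0.001,0.014,0.018],[0,0.001,0.001,0.02,0.026],[0,0.001,0.001,0.027,0.034],[0,0.001,0.001,0.034,0.042],[0,0.001,0.002,0.041,0.05],[0,0.001,0.002,0.048,0.058],[0,0.001,0.002,0.055,0.058],[0,0.001,0.002,0.062,0.058],[0,0.001,0.003,0.069,0.058],[0,0.001,0.003,0.076,0.058],[0,0.001,0.003,0.082,0.058],[0,0.001,0.003,0.087,0.058],[0,0.001,0.003,0.09,0.058],[0,0.001,0.003,0.09,0.058]]], force=50)

```text
clock: 16.15
position: [0.4474, -0.1843, 0.1322]
tool_rot: [-1.193, 1.218, 1.187]
force: [0.1, -3.0, 7.0]
opening: 0.0121
```

```bash
cat > bchk.py <<'E'
from h import *
import sys
t=sys.argv[1]
go([.4437,-.1245,.131],[.025,1])
for n in ['top','wrist','scene']:
    f=grab_frame(n); W=cloud(f); I=f['image']; cv2.imwrite(f'pics/{n}{t}.png',I); np.save(f'pics/{n}{t}.npy',W); np.save(f'pics/{n}{t}i.npy',I)
    hsv=cv2.cvtColor(I,cv2.COLOR_BGR2HSV).astype(int)
    o=(hsv[...,0]>6)&(hsv[...,0]<22)&(hsv[...,1]>170)&(hsv[...,2]>100)&(abs(W[...,0]-.45)<.06)&(W[...,1]<-.05)&(W[...,1]>-.3)&(W[...,2]<.16)&(W[...,2]>.105)
    T=W[o]
    if len(T): print(n,'grip',len(T),np.round(np.percentile(T,[2,50,98],axis=0),4).tolist())
    m=(W[...,2]>.07)&(W[...,2]<.112)&(abs(W[...,0]-.45)<.10)&(W[...,1]>-.28)&(W[...,1]<.16)
    P=W[m]
    for nm,rng in [('near',np.arange(-.15,.1,.01))]:
        E=[]
        for y in rng:
            k=P[abs(P[:,1]-y)<.005]
            if len(k)>5: E.append((y,np.percentile(k[:,0],1.5)))
        E=np.array(E)
        if len(E)>5:
            for _ in range(3):
                a=np.polyfit(E[:,0],E[:,1],1); r=E[:,1]-np.polyval(a,E[:,0]); E=E[abs(r)<=2*np.std(r)+1e-6]
            print(n,'near edge x slope,at0',np.round(a,4),len(E))
    E=[]
    for x in np.arange(.38,.525,.006):
        k=P[abs(P[:,0]-x)<.004]
        if len(k)>5: E.append((x,np.percentile(k[:,1],99)))
    E=np.array(E)
    if len(E)>5:
        for _ in range(3):
            a=np.polyfit(E[:,0],E[:,1],1); r=E[:,1]-np.polyval(a,E[:,0]); E=E[abs(r)<=2*np.std(r)+1e-6]
        print(n,'outer edge slope',round(a[0],4),'y at x=.45',round(np.polyval(a,.45),4),len(E))
    # plane tilt from high points by y
    k=P[(P[:,2]>.09)]
    if len(k)>50:
        q=np.linalg.lstsq(np.c_[k[:,0]-.45,k[:,1],np.ones(len(k))],k[:,2],rcond=None)[0]; print(n,'plane',np.round(q,4))
    i=I[120:330,210:500] if n!='wrist' else I
    cv2.imwrite(f'pics/{n}{t}c.png',cv2.resize(i,None,fx=2.7,fy=2.7,interpolation=cv2.INTER_CUBIC) if n!='wrist' else i)
E
python3 bchk.py 9
```

```text
clock 16.15 pos [ 0.4474 -0.1843  0.1322] F [ 0.1 -3.   7. ] open 0.0121 j7 2.02
shift [0.0011 0.0052 0.0597] yaw -0.0004
top near edge x slope,at0 [-0.7112  0.3863] 22
top outer edge slope -0.0296 y at x=.45 0.0646 25
top plane [ 0.0013 -0.0007  0.0953]
wrist grip 1167 [[0.4275, -0.1904, 0.1078], [0.4303, -0.1835, 0.1411], [0.4599, -0.1785, 0.144]]
wrist near edge x slope,at0 [0.038  0.3702] 16
wrist outer edge slope -0.411 y at x=.45 -0.0079 19
wrist plane [ 0.0138 -0.0209  0.0955]
scene grip 55 [[0.4235, -0.1919, 0.107], [0.43, -0.1874, 0.1247], [0.4489, -0.1803, 0.1432]]
scene near edge x slope,at0 [0.0217 0.3687] 21
scene outer edge slope -0.0387 y at x=.45 0.0538 21
scene plane [ 0.0045 -0.0123  0.0946]
```

View pics/top9c.png

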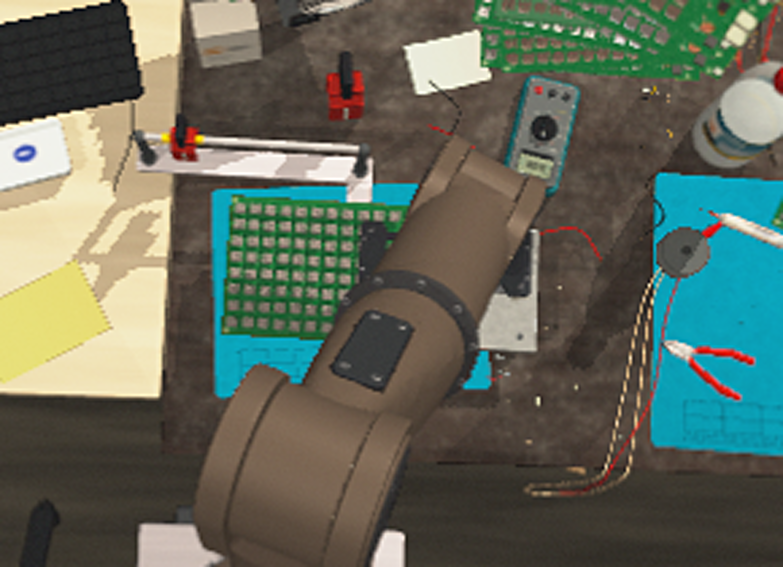

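View pics/scene9c.png

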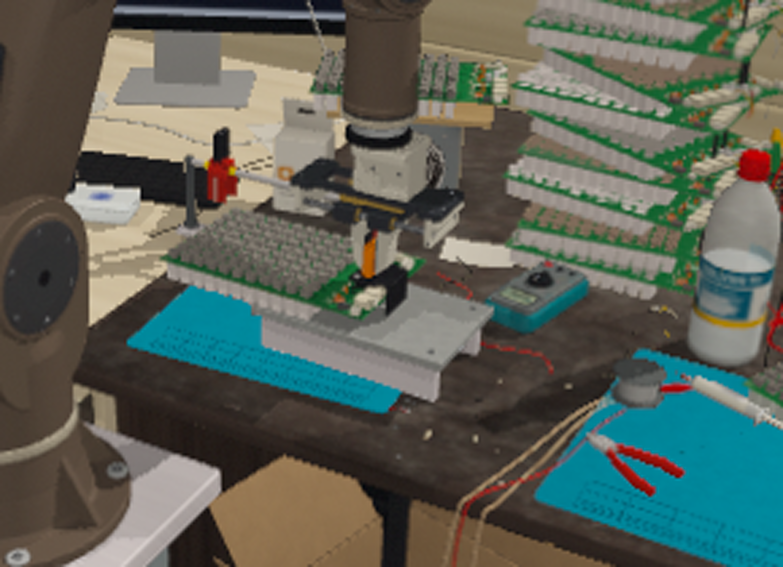

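View pics/wrist9.png

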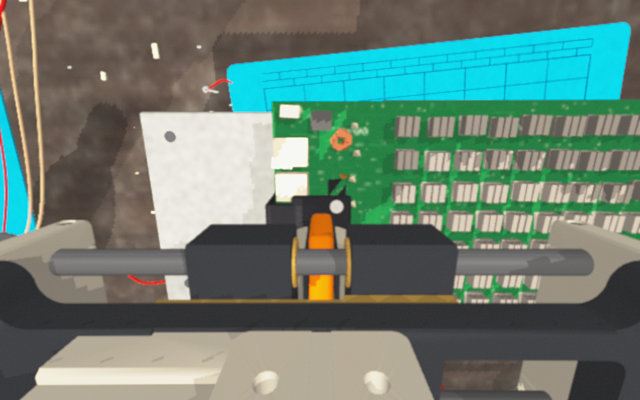

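The board followed flat; its outer edge slope of -0.030 and near edge of 0.022 to 0.038 match the rail's 0.025. I slide most of the remaining way, a little short, so I can trim it against the band.

Emit:
servo_tool(commands=[[[0,0.0015,0,0.003,0],[0,0.0015,0,0.008,0],[0,0.0015,0.001,0.014,0],[0,0.0015,0.001,0.02,0],[0,0.0015,0.002,0.026,0],[0,0.0015,0.002,0.032,0],[0,0.0015,0.003,0.038,0],[0,0.0015,0.003,0.044,0],[0,0.0015,0.003,0.05,0],[0,0.0015,0.003,0.054,0],[0,0.0015,0.003,0.057,0],[0,0.0015,0.003,0.057,0],[0,0.0015,0.003,0.057,0]]], force=50)

```text
clock: 17.6
position: [0.4477, -0.13, 0.1323]
tool_rot: [-1.196, 1.217, 1.181]
force: [0.6, -8.8, 14.8]
opening: 0.0116
```

```bash
python3 bchk.py 10; python3 - <<'E'
import cv2
i=cv2.imread('pics/top10.png')[140:280,230:400]; cv2.imwrite('pics/top10d.png',cv2.resize(i,None,fx=4.2,fy=4.2,interpolation=cv2.INTER_CUBIC))
E
```

```text
clock 17.6 pos [ 0.4477 -0.13    0.1323] F [ 0.6 -8.8 14.8] open 0.0116 j7 1.89
shift [0.0012 0.0042 0.0054] yaw -0.0021
top near edge x slope,at0 [-0.9234  0.4184] 18
top outer edge slope -0.0308 y at x=.45 0.1184 23
top plane [-0.0016  0.      0.0954]
wrist grip 1277 [[0.4278, -0.1361, 0.1082], [0.4311, -0.1297, 0.1416], [0.4603, -0.1245, 0.1445]]
wrist near edge x slope,at0 [0.0262 0.3679] 21
wrist outer edge slope -0.5005 y at x=.45 0.039 19
wrist plane [ 0.0146 -0.0224  0.0965]
scene grip 51 [[0.4239, -0.1366, 0.1068], [0.431, -0.1319, 0.1278], [0.4451, -0.1241, 0.1433]]
scene near edge x slope,at0 [0.0254 0.3676] 24
scene outer edge slope -0.027 y at x=.45 0.1074 23
scene plane [ 0.0032 -0.0154  0.0954]
```

View pics/top10d.png

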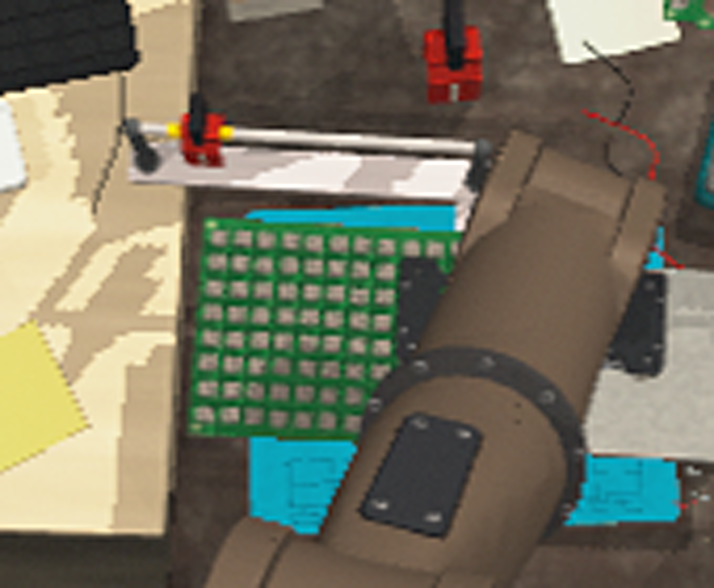

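View pics/scene10c.png

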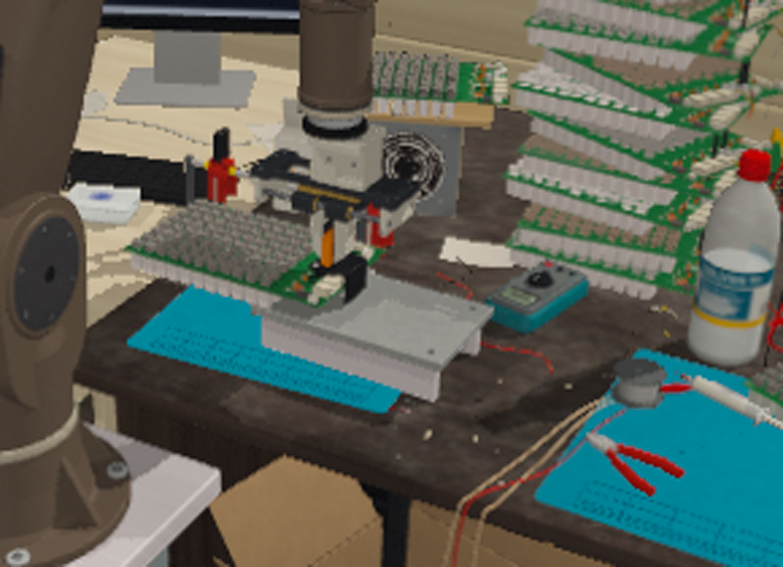

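The end should be about 5 mm short by arithmetic. I'll cross-check in the top view by sending rays through the board's left-edge corners and the band ends onto their known heights.

```bash
python3 - <<'E'
from h import *
f=grab_frame('top'); I=f['image']
K=np.array([[f['fx'],0,f['cx']],[0,f['fy'],f['cy']],[0,0,1]]); D=np.array(f['dist_coeffs']); X=np.array(f['extrinsics'])
def ray(u,v,z):
    p=cv2.undistortPoints(np.array([[[u,v]]],float),K,D)[0,0]; d=X[:3,:3]@np.array([p[0],p[1],1]); o=X[:3,3]; return o+d*(z-o[2])/d[2]
hsv=cv2.cvtColor(I,cv2.COLOR_BGR2HSV).astype(int)
g=((hsv[...,0]>40)&(hsv[...,0]<80)&(hsv[...,1]>80)).astype(np.uint8)
g[:,:265]=0
E=[]
for v in range(196,242,2):
    row=np.where(g[v,265:320])[0]
    # subpixel: use G-vs-bg? simple leftmost
    if len(row): E.append((v,265+row[0]-0.5))
E=np.array(E); print(E.astype(float).tolist()[:30])
a=np.polyfit(E[:,0],E[:,1],1)
for z in (.0895,):
    pts=np.array([ray(np.polyval(a,v),v,z) for v in (196,240)])
    s=(pts[1]-pts[0]); sl=s[1]/s[0]; print('edge',np.round(pts,4).tolist(),'slope',sl,'y@x=.45',pts[0,1]+sl*(.45-pts[0,0]))
y=(hsv[...,0]>20)&(hsv[...,0]<34)&(hsv[...,1]>110)&(hsv[...,2]>90)
ys,xs=np.where(y[160:180,255:300]); print('band px',xs.min()+255,xs.max()+255,ys.min()+160,ys.max()+160)
v=171.3
for u in (xs.min()+255-.5,xs.max()+255+.5): print(np.round(ray(u,v,.113),4))
# rail ends heads / depth at board edge columns
W=cloud(f)
for v in (205,220,235): print(v,[(u,np.round(W[v,u],3).tolist()) for u in range(272,284)])
E
```

```text
[[196.0, 277.5], [198.0, 277.5], [200.0, 277.5], [202.0, 277.5], [204.0, 276.5], [206.0, 276.5], [208.0, 276.5], [210.0, 276.5], [212.0, 276.5], [214.0, 275.5], [216.0, 276.5], [218.0, 276.5], [220.0, 275.5], [222.0, 275.5], [224.0, 275.5], [226.0, 275.5], [228.0, 274.5], [230.0, 274.5], [232.0, 274.5], [234.0, 274.5], [236.0, 274.5], [238.0, 274.5], [240.0, 274.5]]
edge [[0.5249, 0.121, 0.0895], [0.3809, 0.1242, 0.0895]] slope -0.021902655849125593 y@x=.45 0.1226850448525045
band px 270 285 169 173
[0.6006 0.1491 0.113 ]
[0.6024 0.0974 0.113 ]
205 [(272, [0.513, 0.148, -0.002]), (273, [0.552, 0.166, -0.194]), (274, [0.513, 0.141, -0.002]), (275, [0.511, 0.137, 0.007]), (276, [0.513, 0.134, -0.001]), (277, [0.512, 0.13, 0.005]), (278, [0.496, 0.118, 0.085]), (279, [0.495, 0.115, 0.089]), (280, [0.496, 0.112, 0.085]), (281, [0.494, 0.108, 0.098]), (282, [0.496, 0.106, 0.085]), (283, [0.495, 0.102, 0.091])]
220 [(272, [0.463, 0.146, -0.012]), (273, [0.5, 0.167, -0.232]), (274, [0.46, 0.137, 0.004]), (275, [0.462, 0.135, -0.004]), (276, [0.459, 0.13, 0.009]), (277, [0.445, 0.118, 0.092]), (278, [0.446, 0.115, 0.092]), (279, [0.445, 0.112, 0.094]), (280, [0.444, 0.108, 0.102]), (281, [0.446, 0.106, 0.091]), (282, [0.445, 0.102, 0.1]), (283, [0.448, 0.1, 0.08])]
235 [(272, [0.441, 0.166, -0.223]), (273, [0.409, 0.138, 0.004]), (274, [0.41, 0.136, -0.006]), (275, [0.41, 0.132, -0.001]), (276, [0.397, 0.119, 0.089]), (277, [0.397, 0.116, 0.092]), (278, [0.397, 0.113, 0.092]), (279, [0.397, 0.109, 0.091]), (280, [0.398, 0.106, 0.089]), (281, [0.398, 0.103, 0.089]), (282, [0.398, 0.1, 0.087]), (283, [0.398, 0.097, 0.087])]
```

Both routes say the end is 4–6 mm short (top view: edge ~0.121 against the wanted 0.1268). I trim +5 mm, plus about 2.7 mm for the friction lag.

Emit:
servo_tool(commands=[[[0,0.0012,0.0005,0.004,0],[0,0.0012,0.0005,0.006,0],[0,0.0012,0.0005,0.0075,0],[0,0.0012,0.0005,0.0078,0],[0,0.0012,0.0005,0.0078,0],[0,0.0012,0.0005,0.0078,0]]], force=50)

```text
clock: 18.4
position: [0.4486, -0.1254, 0.1325]
tool_rot: [-1.198, 1.218, 1.175]
force: [-2.5, -10.8, 15.0]
opening: 0.012
```

```bash
python3 bchk.py 11
```

```text
clock 18.4 pos [ 0.4486 -0.1254  0.1325] F [ -2.5 -10.8  15. ] open 0.012 j7 1.87
shift [0.0014 0.0049 0.0008] yaw -0.0043
top near edge x slope,at0 [-0.9706  0.4239] 17
top outer edge slope -0.0227 y at x=.45 0.1231 25
top plane [ 0.0001 -0.0004  0.0953]
wrist grip 1246 [[0.4287, -0.1315, 0.1085], [0.4317, -0.125, 0.1416], [0.4612, -0.1199, 0.1444]]
wrist near edge x slope,at0 [0.0249 0.3686] 21
wrist outer edge slope -0.4846 y at x=.45 0.0435 19
wrist plane [ 0.0155 -0.0251  0.0964]
scene grip 47 [[0.4239, -0.1338, 0.1063], [0.4304, -0.128, 0.1269], [0.4438, -0.1205, 0.1422]]
scene near edge x slope,at0 [0.0358 0.3694] 23
scene outer edge slope -0.0511 y at x=.45 0.1114 21
scene plane [ 0.0022 -0.0165  0.0951]
```

```bash
python3 - <<'E'
from h import *
s=status.state(); M=R.from_rotvec(s['tool_rot']).as_matrix(); print(np.round(M,4)); go([.4437,-.1245,.131],[.025,1]); print(s['joint_vel'],s['torque'])
i=cv2.imread('pics/scene11.png')[120:330,210:500]; cv2.imwrite('pics/scene11d.png',cv2.resize(i,None,fx=2.7,fy=2.7,interpolation=cv2.INTER_CUBIC))
# local tilt from top & scene: heights of board pcb by y bins
for n in ['top11','scene11','scene0']:
    W=np.load(f'pics/{n}.npy')
    sh=0 if n!='scene0' else -.148
    for y in np.arange(-.06,.12,.03):
        k=W[(abs(W[...,1]-y-sh)<.012)&(abs(W[...,0]-.45)<.07)&(W[...,2]>.08)&(W[...,2]<.115)]
        print(n,round(y,2),len(k),np.round(np.median(k[:,2]),4) if len(k) else '',end='; ')
    print()
E
python3 chk.py 12 .12 top scene
```

```text
[[ 0.0128 -0.9995  0.0294]
 [-0.0068  0.0293  0.9995]
 [-0.9999 -0.013  -0.0065]]
clock 18.55 pos [ 0.4486 -0.1254  0.1325] F [ -3.  -11.6  15.7] open 0.0115 j7 1.87
shift [0.0014 0.0049 0.0008] yaw -0.0043
[ 1.29160427e-03 -2.86972607e-08 -7.61873920e-04  6.27618196e-04
 -6.98893098e-04 -7.85825854e-05 -2.79508365e-04] [-2.24385201  1.17660356  0.33000559]
top11 -0.06 21 0.0913; top11 -0.03 96 0.0919; top11 0.0 302 0.0905; top11 0.03 319 0.0914; top11 0.06 324 0.0911; top11 0.09 311 0.0911; 
scene11 -0.06 117 0.0945; scene11 -0.03 143 0.0942; scene11 0.0 124 0.0936; scene11 0.03 127 0.0942; scene11 0.06 146 0.0932; scene11 0.09 110 0.0934; 
scene0 -0.06 149 0.094; scene0 -0.03 169 0.0939; scene0 0.0 133 0.094; scene0 0.03 153 0.0947; scene0 0.06 163 0.0939; scene0 0.09 126 0.0946; 
clock 18.55 pos [ 0.4486 -0.1254  0.1325] F [ -3.  -11.6  15.7] T [-2.24  1.18  0.33] open 0.0115
top tag 83 [[0.5858, 0.1073, 0.0726], [0.5924, 0.1177, 0.1144], [0.618, 0.1372, 0.1546]] ymid 0.1222
top band 21 [[0.5973, 0.0994, 0.026], [0.6019, 0.1407, 0.1158], [0.6224, 0.1478, 0.1238]] ymid 0.1236
scene tag 134 [[0.5769, 0.1009, 0.068], [0.5881, 0.1149, 0.0952], [0.6171, 0.1351, 0.1279]] ymid 0.118
scene band 10 [[0.5906, 0.0979, 0.1039], [0.5957, 0.1032, 0.1121], [0.6, 0.1466, 0.1136]] ymid 0.1223
```

View pics/scene11d.png

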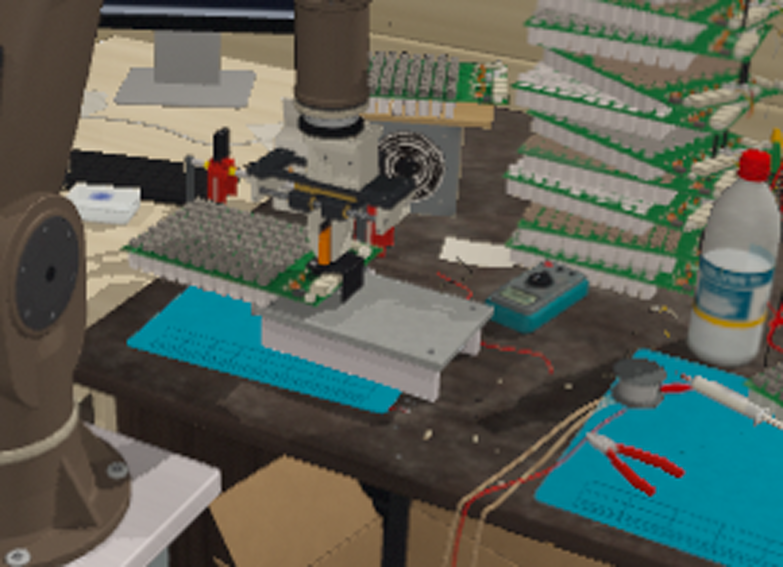

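View pics/top12c.png

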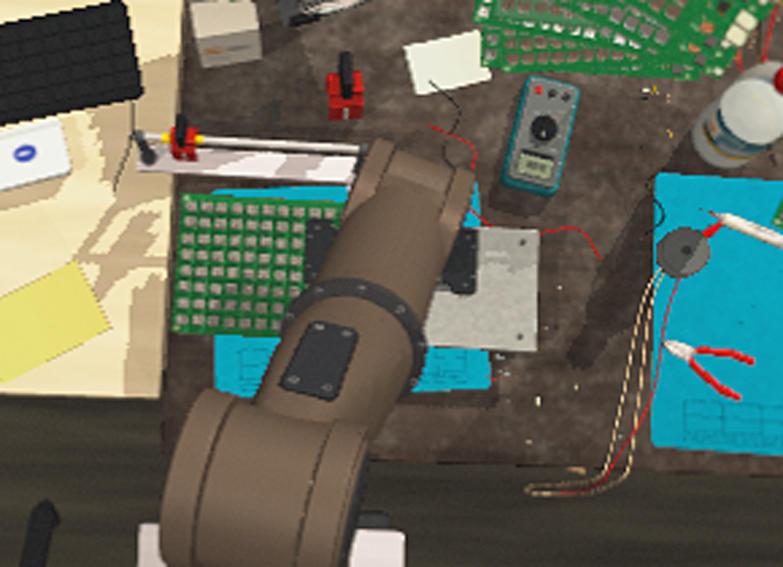

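Checks are within tolerance, with the hold steady and the board gripped, so I hand in.

```bash
python3 -c "
from h import *
order.sign_off()
s=status.state(); print(np.round(s['position'],4),np.round(s['force'],1),s['opening'],s['clock'])"
```

```text
the job is handed in; nothing more can be done
the job is handed in; nothing more can be done
```

I hooked the small red tag over the rail about 70 mm from the band's middle and slid it to the middle, then let go. I then slid the board out along the stand by its orange grip, squaring it on the way, and handed in at about 18.6 s with it still gripped at 50 N. No verdict is reported, and the state read after hand-in was refused.

Last checks before handing in:
- **Tag:** it hangs free on the rail, 1–4 mm from the band's middle depending on the camera. The larger 4 mm is a scene-camera reading that views the tag from the side.
- **Board end:** it lies about 1–2 mm short of the band's middle, judged from the grip position and from the top view. The scene view read about 13 mm shorter (0.111 against 0.125 m). I gave it less weight because it sees that end poorly.
- **Squareness:** the board's long edge has a slope of 0.025 in the wrist view, the same as the rail; the scene view gave 0.036. It started about 0.057 rad out.
- **Level:** the board is level to about 0.01 rad, as far as the board heights in the top and scene views show.
- **Grip and hold:** the finger opening was 11.5 mm on the 12 mm fin. The arm was still, pressing down about 15 N, with about 11 N of sideways push left over from friction.
- **Bystanders:** they look unmoved in the last pictures, though I did not measure them.

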